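Step the microscope's nosepiece round to the 40x objective

TASK

Push the protruding finger lugs of the microscope's revolving nosepiece gently with the fingertips, one after another, until the blue-ringed 40x objective has clicked into place over the slide. Go up through the powers (red, yellow, green, blue), so that the white-ringed oil lens does not pass over the slide. Grip and lift nothing, touch neither the objectives nor the slide, leave everything else on the bench where it stands, and finish clear of the microscope.

Things in the scene. Friction and masses are not known exactly. Their poses are not given: they have to be found in the camera images.
- nosepiece (a joint): angle (rad) of the revolving nosepiece; endless both ways, growing clockwise seen from above. Working objective (straight down on the slide): red at 0, yellow 1.257, green 2.513, blue 3.770, white 5.027 or -1.257. A click stop at each pulls it in from within 0.07 rad; leaving one takes up to about 5 N at a lug. Between stops under 1 N turns it, and friction keeps it where it is left.
- lug_ring: black knurled ring of the nosepiece, 100 mm diameter, 25 mm thick, with five finger lugs; turns with the joint. Working place: its eyepiece side. Origin: centre of its underside, 222 mm above the bench, on the turning axis; z: the turning axis upward, which leans 15 degrees toward the eyepieces (ring lower there). The fixed arm over it is 50 mm wide with a round nose.
- microscope: upright microscope, fixed; foot 190 x 300 mm, 500 mm high. Origin: on the bench under the optical axis. +y: to the limb (70 mm wide, face at y=125 mm); -y: to the eyepieces (to y=-145, above z=365); -x: free side, toward the robot and its right. Arm |x|<25 (round nose r=33 at x=y=0), z 264-314; head |x|<47, z 314-500; ring axis passes (0,25,222) mm; stage |x|<95, |y|<78, top z=168; focus knob to x=-77 at y=157, z=90.
- slide: glass specimen slide 76 x 26 x 1.5 mm, held on the stage under the working objective. Origin: centre of its underside. Not to be touched.
- lug_red (a point): red finger lug, right above the red-ringed objective: bar 9 mm wide, 12 mm thick, sticking out radially from the ring (radius 50 mm) to 76 mm from the turning axis, outer half red. The point: middle of the bar, 68 mm from the axis, 14 mm above the ring's underside. Lugs stand 72 degrees apart, seen from above counterclockwise: red, yellow, green, blue, white.
- objective_red: 4x objective under the ring, steel barrel 24 mm diameter, 28 mm long, with a red band. Origin: centre of its top, 26 mm from the turning axis; it looks along its own -z and leans 15 degrees outward from the axis. Not to be touched.
- lug_yellow (a point): yellow finger lug, right above the yellow-ringed objective: bar 9 mm wide, 12 mm thick, sticking out radially from the ring (radius 50 mm) to 76 mm from the turning axis, outer half yellow. The point: middle of the bar, 68 mm from the axis, 14 mm above the ring's underside. Lugs stand 72 degrees apart, seen from above counterclockwise: red, yellow, green, blue, white.
- objective_yellow: 10x objective under the ring, steel barrel 24 mm diameter, 37 mm long, with a yellow band. Origin: centre of its top, 26 mm from the turning axis; it looks along its own -z and leans 15 degrees outward from the axis. Not to be touched.
- lug_green (a point): green finger lug, right above the green-ringed objective: bar 9 mm wide, 12 mm thick, sticking out radially from the ring (radius 50 mm) to 76 mm from the turning axis, outer half green. The point: middle of the bar, 68 mm from the axis, 14 mm above the ring's underside. Lugs stand 72 degrees apart, seen from above counterclockwise: red, yellow, green, blue, white.
- objective_green: 20x objective under the ring, steel barrel 24 mm diameter, 40.5 mm long, with a green band. Origin: centre of its top, 26 mm from the turning axis; it looks along its own -z and leans 15 degrees outward from the axis. Not to be touched.
- lug_blue (a point): blue finger lug, right above the blue-ringed objective: bar 9 mm wide, 12 mm thick, sticking out radially from the ring (radius 50 mm) to 76 mm from the turning axis, outer half blue. The point: middle of the bar, 68 mm from the axis, 14 mm above the ring's underside. Lugs stand 72 degrees apart, seen from above counterclockwise: red, yellow, green, blue, white.
- objective_blue: 40x objective under the ring, steel barrel 24 mm diameter, 42.5 mm long, with a blue band. Origin: centre of its top, 26 mm from the turning axis; it looks along its own -z and leans 15 degrees outward from the axis. Not to be touched.
- lug_white (a point): white finger lug, right above the white-ringed objective: bar 9 mm wide, 12 mm thick, sticking out radially from the ring (radius 50 mm) to 76 mm from the turning axis, outer half white. The point: middle of the bar, 68 mm from the axis, 14 mm above the ring's underside. Lugs stand 72 degrees apart, seen from above counterclockwise: red, yellow, green, blue, white.
- objective_white: 100x oil objective under the ring, steel barrel 24 mm diameter, 43 mm long, with a white band. Origin: centre of its top, 26 mm from the turning axis; it looks along its own -z and leans 15 degrees outward from the axis. Not to be touched.
- dishes_red: banded stack of 5 Petri dishes with red lids, 90 mm diameter, 75 mm high, loose. Origin: centre of its underside (so for all the loose things).
- dishes_yellow: banded stack of 4 Petri dishes with yellow lids, 90 mm diameter, 60 mm high, loose.
- dishes_blue: banded stack of 5 Petri dishes with blue lids, 90 mm diameter, 75 mm high, loose.
- oil_bottle: small amber dropper bottle with black cap, 30 mm diameter, 84 mm high, loose, beside the microscope's foot.
- slide_box: blue plastic slide box, 87 x 102 mm, 37 mm high, loose.
- wash_bottle: white wash bottle with red cap and bent spout, 66 mm diameter, 176 mm high, loose.
- forceps: steel forceps lying flat, 122 mm long along its x axis, 5 mm thick, loose.
- tube_rack: orange rack of capped test tubes, 65 x 170 mm, 88 mm high, loose.

How it is judged:
By the outcome, as a careful person would: the job done as asked, in the order asked, and still so for the second after the job is handed in, with the robot touching nothing.
It also fails if it takes over 72 s, if anything falls off the work surface, if the arm or the gripper's body presses on something with over 40 N, if the wrist force passes 120 N, or if a joint passes its speed limit or range.

ROBOT

A 6-joint arm with a two-finger parallel gripper is mounted at the origin on the work surface. World frame = base frame: x ahead of the robot, y to its left, z up, the work surface at z = 0. Lengths are in m, angles in rad, forces in N, time in s.
With the tool pointing down it reaches from about 0.35 to 0.975 m from the base axis. Payload 4.9 kg.
Tool frame: the origin (TCP) lies at the very end of the fingers, on their centre line; the grasp point (between the pads) lies 19 mm behind it (ctrl.pinch_z is the distance from the TCP to the grasp point, in m); z points along the fingers, y is the direction in which the jaws open and shut (so a half turn about z gives the same grasp; the last joint's range is limited). The gripper opens to 85 mm and grips with 20 to 120 N. Pads are 22 mm wide; open, the fingers measure 114 mm over their backs; the gripper's body (76 mm by 85 mm) begins 54 mm behind the grasp point. The pads swing forward as they close: fully open they stand 13 mm farther back than shut.
Start: joints at [1.072, 0.053, 1.613, -0, 1.476, -0.119], TCP at [0.232, 0.58, 0.231] pointing down, gripper open.
Joint ranges: [-3.01, 3.01], [-1.01, 2.22], [0.06, 2.58], [-1.02, 4.17], [0.09, 2.62], [-3.14, 3.14]. Speed limits (rad/s): [2.57, 2.57, 3.14, 3.14, 3.14, 3.14].

INTERFACE

Orientations are given as a rotation vector (axis times angle).
In Python, from station import ctrl gives the robot as it stands.
- The arm moves only by the tool carry_out, never from a script. Its argument "series" is a list of rows, each a list of 7 numbers: the shift along the world's x, y, z each as a share of 0.025 m, from -1 to 1, then the turn, a rotation vector about the world's x, y, z each as a share of 0.1 rad, from -1 to 1, then the opening, from 0 (shut) to 1 (fully open). A call has 1 to 12 rows; each row shifts and turns the commanded pose from where the row before left it; what a row does not reach is not made up. A row lasts 1/10 s, in which the tool goes at most 50 mm and 8.59 degrees, less where a joint would pass 70% of its speed; a pose out of reach is approached as far as the arm can. A call with a number of a shift or a turn outside -1 to 1 is refused whole. A call with a gripper value outside its range is refused whole. The fingers move at their own pace and stop on an object; "grip_force" is the grip in N (left out, the last holds). Time passes only in rows, so rows that do not move let the fingers close. It gives the time, the measured TCP pose, the force and the opening at its end, in the units of the state.
- ctrl.get_obs(): the state, without advancing time (a new reading comes with each control period).
- ctrl.get_image(name): name is "side" or "top"; returns a dict with "frame" (480x640x3 uint8, blue, green, red), "fx", "fy", "cx", "cy" (pixels), "k1" (the pictures are not rectified: a ray, as slopes to the right and down, at radius r is drawn at 1 + k1 r^2 times it, then the intrinsics apply), "R" (3x3) and "t" (3): a world point X has camera coordinates R X + t. Camera axes: x right, y down, z forward; pixel columns grow to the right and rows downward; lengths in m; the calibration is good to about 2 mm. A picture is of the moment at which its call begins. There is no depth.
- ctrl.finish_job(): hands the job in, once; it reports no verdict.
Trained networks look in a picture, given as the dict that the camera call returned (one of the last four; its "shot" number tells which), for a name from the list of things; names that differ only in an ending like _2 or _b are one class to them, and where a whole thing is asked for, a point or a joint stands for the part that bears it (a point fixed in the world has none). Each returns a list of dicts, best first, with "p" (0 to 1); they miss things now and then, are a little off and sometimes report something else, mostly with a low value. They report only what shows in the picture. A call takes as long as a camera call.
- ctrl.trace(picture, name): "mask" (480x640 bool, what is visible of it) and "rect" ([left, top, width, height] as shares, 0 to 1, of the picture: columns of its width, rows of its height, round what is visible of it).
- ctrl.mark_of(picture, name): "position" ([column, row] as shares, 0 to 1, of the picture: columns of its width, rows of its height: a listed point, or the origin of a listed thing).
The state is a dict: "t": time; "q": joint angles; "dq": joint speeds; "effort": joint torques, N m; "tool_pos": TCP position; "tool_rot": TCP orientation; "contact_force": force on the tool from outside, world axes, zero at the start; "wrist_torque": the same for the moment, N m; "opening": finger opening in m.
Only numpy, scipy, OpenCV 4.12 (cv2) and the standard library are available. Lean on these libraries where they do the work, as an engineer would, in place of code of your own. Each camera call takes 0.05 s, during which the arm holds its last target.

## Working session

There is one attempt and no reset: what is moved stays moved. The work goes in short steps, Python scripts to look and compute and a tool call to move; the robot and the scene stay as the last step left them, time stands still between calls to the robot, and variables do not carry over. Pictures are saved under pics/ and viewed, and the job is handed in when it is done.

Besides the shell and the picture viewer there is one more tool, called after "Request:" by a JSON object that holds its "method" and its "body". carry_out: Moves the arm, as the interface text tells. Shift numbers are shares of 0.025 m and turn numbers shares of 0.1 rad, none past 1 either way. Its arguments: {"type":"object","properties":{"series":{"type":"array"},"grip_force":{"type":"number"}},"required":["series"]}

```bash
ls; mkdir -p pics; cat > h.py <<'E'
import numpy as np, cv2
from station import ctrl
def save(im,n,crop=None,scale=1):
    f=im["frame"].copy()
    if crop: f=f[crop[1]:crop[3],crop[0]:crop[2]]
    if scale!=1: f=cv2.resize(f,None,fx=scale,fy=scale,interpolation=cv2.INTER_CUBIC)
    cv2.imwrite("pics/"+n,f)
def proj(im,X):
    X=np.atleast_2d(X); c=X@np.array(im["R"]).T+np.array(im["t"])
    s=c[:,:2]/c[:,2:]; r2=(s**2).sum(1,keepdims=True); s=s*(1+im["k1"]*r2)
    return np.c_[im["fx"]*s[:,0]+im["cx"],im["fy"]*s[:,1]+im["cy"]]
def ray(im,uv):
    d=np.array([(uv[0]-im["cx"])/im["fx"],(uv[1]-im["cy"])/im["fy"]]); s=d.copy()
    for _ in range(20): s=d/(1+im["k1"]*(s@s))
    R=np.array(im["R"]); o=-R.T@np.array(im["t"]); v=R.T@np.r_[s,1]; return o,v/np.linalg.norm(v)
E
python3 - <<'E'
from h import *
o=ctrl.get_obs(); print({k:np.round(v,3) for k,v in o.items()})
for n in("side","top"):
    im=ctrl.get_image(n); save(im,n+"0.png"); print(n,im["fx"],im["k1"],-np.array(im["R"]).T@im["t"]); print(np.round(im["R"],3))
    for m in ["microscope","lug_ring","slide","nosepiece","lug_red","lug_yellow","lug_green","lug_blue","lug_white","objective_red","objective_yellow","objective_green","objective_blue","objective_white","oil_bottle","wash_bottle","dishes_red","dishes_yellow","dishes_blue","slide_box","tube_rack","forceps"]:
        try:
            r=ctrl.mark_of(im,m); print(m,[(round(a["p"],2),np.round(np.array(a["position"])*[640,480],1)) for a in r[:2]])
        except Exception as e: print(m,e)
E
```

```text
pics
{'t': np.float64(0.0), 'q': array([ 1.072,  0.053,  1.614,  0.   ,  1.476, -0.119]), 'dq': array([-0.   , -0.001, -0.   , -0.001, -0.   , -0.001]), 'effort': array([-0.0000e+00, -3.9372e+01, -3.7016e+01, -0.0000e+00,  8.0000e-03,
       -0.0000e+00]), 'tool_pos': array([0.231, 0.58 , 0.23 ]), 'tool_rot': array([-5.930e-01, -3.084e+00,  3.000e-03]), 'contact_force': array([-0.002, -0.246,  0.149]), 'wrist_torque': array([ 0.013,  0.005, -0.031]), 'opening': np.float64(0.086)}
side 599.8941378760903 -0.09761041850021536 [ 0.37639747 -0.98000728  1.02351869]
[[ 0.994 -0.106  0.02 ]
 [-0.053 -0.645 -0.762]
 [ 0.093  0.756 -0.647]]
microscope [(0.92, array([370.5, 263.1])), (0.2, array([366.6, 187.5]))]
lug_ring [(0.57, array([366.8, 187.5]))]
slide [(0.69, array([377.7, 207.6])), (0.65, array([361.1, 187.3]))]
nosepiece it knows: dishes_blue, dishes_red, dishes_yellow, forceps, lug_blue, lug_green, lug_red, lug_ring, lug_white, lug_yellow, microscope, objective_blue, objective_green, objective_red, objective_white, o
lug_red [(0.87, array([370.4, 204.6]))]
lug_yellow [(0.74, array([
[... 1398 characters left out ...]
]
lug_blue [(0.79, array([266.2, 206.4]))]
lug_white [(0.76, array([295.7, 215.1]))]
objective_red []
objective_yellow []
objective_green [(0.67, array([314.1, 194.9]))]
objective_blue [(0.57, array([408.4, 307.5]))]
objective_white [(0.72, array([452.9, 207.1]))]
oil_bottle [(0.45, array([340.2, 243.4]))]
wash_bottle [(0.85, array([187.2, 255.5]))]
dishes_red [(0.62, array([408. , 308.2])), (0.42, array([314.5, 196.1]))]
dishes_yellow [(0.55, array([449.4, 287.5])), (0.2, array([298.3, 210.8]))]
dishes_blue [(0.67, array([433.1, 249.5]))]
slide_box [(0.96, array([227.2, 316.2]))]
tube_rack [(0.92, array([452.2, 205.1])), (0.63, array([291.9, 199.2]))]
forceps [(0.61, array([339.9, 291.1]))]
```

View pics/side0.png

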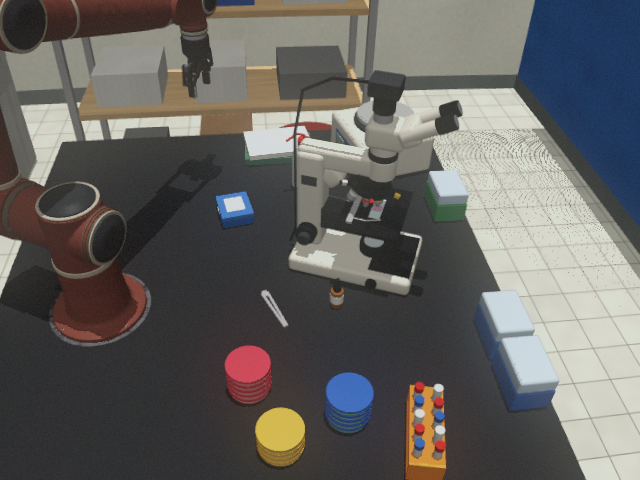

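View pics/top0.png

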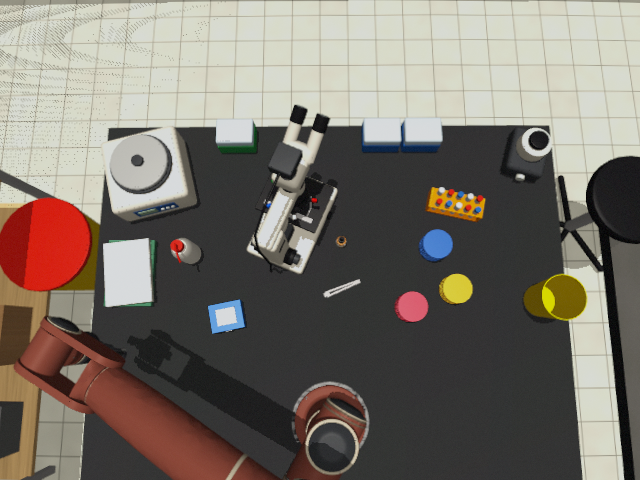

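```bash
python3 - <<'E'
import cv2
a=cv2.imread("pics/side0.png")[120:300,290:460]; cv2.imwrite("pics/side0z.png",cv2.resize(a,None,fx=3.3,fy=3.3,interpolation=2))
a=cv2.imread("pics/top0.png")[130:260,200:400]; cv2.imwrite("pics/top0z.png",cv2.resize(a,None,fx=4,fy=4,interpolation=2))
E
```

```text
(no output)
```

View pics/side0z.png

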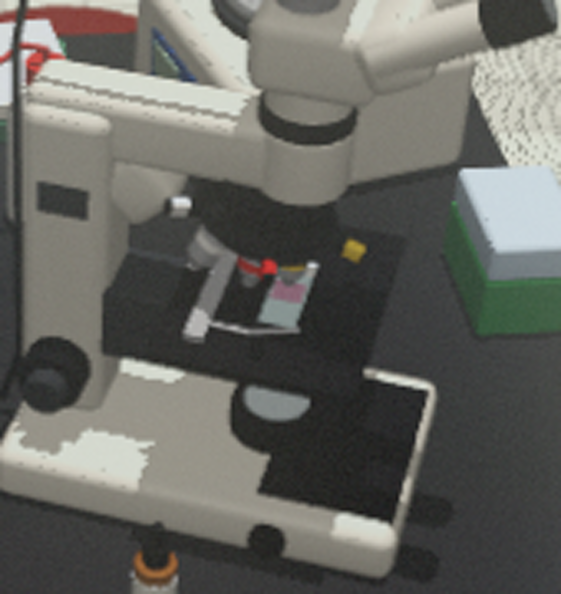

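View pics/top0z.png

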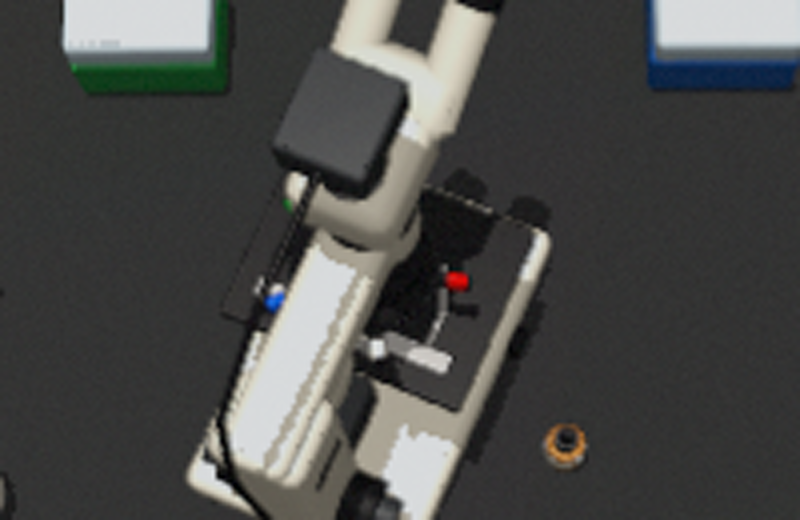

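```bash
cat >> h.py <<'E'
c15,s15=np.cos(np.radians(15)),np.sin(np.radians(15))
K=dict(red=0,yellow=1,green=2,blue=3,white=4)
def ringpt(phi,r,h):  # microscope frame; phi ccw from +x
    phi=np.asarray(phi,float)
    ex=np.array([1,0,0]); ey=np.array([0,c15,-s15*-1]); ez=np.array([0,-s15,c15])
    return np.array([0,.025,.222])+np.multiply.outer(r*np.cos(phi),ex)+np.multiply.outer(r*np.sin(phi),ey)+h*ez
def lugphi(name,th): return -np.pi/2+K[name]*2*np.pi/5-th
def w(p,P):
    x,y,a=P[:3]; c,s=np.cos(a),np.sin(a); p=np.asarray(p); R=np.array([[c,-s,0],[s,c,0],[0,0,1]])
    return p@R.T+np.array([x,y,0])
def wi(X,P):
    x,y,a=P[:3]; c,s=np.cos(a),np.sin(a); R=np.array([[c,-s,0],[s,c,0],[0,0,1]]); return (np.asarray(X)-[x,y,0])@R
E
cat > fit.py <<'E'
from h import *
from scipy.optimize import least_squares
S=ctrl.get_image("side");T=ctrl.get_image("top")
obs=[]
for n,im in(("s",S),("t",T)):
    for m in ["red","yellow","green","blue","white"]:
        for a in ctrl.mark_of(im,"lug_"+m)[:1]:
            obs.append((im,m,np.array(a["position"])*[640,480],a["p"],n))
a=ctrl.mark_of(S,"microscope")
if a: obs.append((S,"mic",np.array(a[0]["position"])*[640,480],a[0]["p"],"s"))
def res(P,ret=False):
    o=[]
    for im,m,uv,p,n in obs:
        X=np.array([0,0,0.]) if m=="mic" else ringpt(lugphi(m,P[3]),.068,.014)
        o.append((proj(im,w(X,P))[0]-uv)*np.sqrt(p))
    return np.array(o) if ret else np.array(o).ravel()
best=None
for th in np.arange(0,6.28,.6):
  for a in np.arange(-3,3,.8):
    r=least_squares(res,[.72,.1,a,th],loss="soft_l1",f_scale=2)
    if best is None or r.cost<best.cost: best=r
print("fit",best.x.round(4),best.cost)
for (im,m,uv,p,n),e in zip(obs,res(best.x,True)): print(n,m,uv.round(1),round(p,2),e.round(1))
np.save("P.npy",best.x)
E
python3 fit.py
```

```text
fit [0.6527 0.1006 1.4238 7.8018] 31.751598474255186
s red [372.5 204.3] 0.74 [-0.2 -1.9]
s yellow [398.  195.2] 0.95 [-0.4  0.1]
s green [379.3 194.3] 0.4 [  3.  -13.3]
s white [341.7 182.8] 0.97 [ 1.3 -0.1]
t red [315.9 197.3] 0.67 [-0.1  1.1]
t green [272.6 182.8] 0.54 [ 0.4 -0.3]
t blue [267.9 206. ] 0.76 [1.2 1. ]
t white [295.  216.3] 0.7 [1.  1.2]
s mic [370.9 261.1] 0.6 [ 0.1 -0.7]
```

```bash
cat > fit2.py <<'E'
exec(open("fit.py").read().split("best=None")[0])
obs=[o for o in obs if not(o[4]=="s" and o[1]=="green") and not(o[4]=="s" and o[1]=="blue")]
for th in [None,1.2566]:
    f=(lambda P:res(P)) if th is None else (lambda P:res(np.r_[P[:3],th]))
    r=least_squares(f,[.65,.1,1.2,1.28],loss="soft_l1",f_scale=1.5)
    J=r.jac[:, :(4 if th is None else 3)]; print(r.x.round(4),r.cost, np.sqrt(np.diag(np.linalg.inv(J.T@J))).round(4))
P=np.r_[r.x[:3],1.2566]; np.save("P.npy",P)
for (im,m,uv,p,n),e in zip(obs,res(P,True)): print(n,m,uv.round(1),round(p,2),e.round(1))
def box(x0,x1,y0,y1,z0,z1):
    c=np.array([[x,y,z] for x in(x0,x1) for y in(y0,y1) for z in(z0,z1)])
    return [(c[i],c[j]) for i in range(8) for j in range(i) if (abs(c[i]-c[j])>1e-9).sum()==1]
segs=box(-.095,.095,-.078,.078,.158,.168)+box(-.025,.025,0,.125,.264,.314)+box(-.035,.035,.125,.2,0,.25)
ph=np.linspace(0,2*np.pi,40)
for h in(0,.025):
    q=ringpt(ph,.05,h); segs+=list(zip(q[:-1],q[1:]))
segl=[(m,ringpt(lugphi(m,P[3]),.05,.014),ringpt(lugphi(m,P[3]),.076,.014)) for m in K]
cols=dict(red=(0,0,255),yellow=(0,255,255),green=(0,255,0),blue=(255,0,0),white=(255,255,255))
for nm,im,cr,sc in(("s",S,(270,100,470,300),3),("t",T,(220,110,370,290),3.3)):
    f=im["frame"][cr[1]:cr[3],cr[0]:cr[2]]; f=cv2.resize(f,None,fx=sc,fy=sc)
    pt=lambda X:tuple(int(v) for v in (proj(im,w(X,P))[0]+.5-np.array(cr[:2]))*sc)
    for a,b in segs: cv2.line(f,pt(a),pt(b),(255,255,0),1)
    for m,a,b in segl: cv2.line(f,pt(a),pt(b),cols[m],2)
    cv2.imwrite(f"pics/ov_{nm}{TAG}.png",f)
E
sed -i '1i TAG="1"' fit2.py; python3 fit2.py
```

```text
[0.6504 0.0954 1.209  1.2753] 9.428356064481532 [0.0016 0.0028 0.169  0.1766]
[0.6503 0.0951 1.1913 1.28  ] 9.435381335336949 [0.0013 0.0019 0.0246]
s red [371.5 205.7] 0.97 [ 0.8 -1.8]
s yellow [399.7 196.2] 0.75 [-2.1 -1. ]
s white [342.1 183. ] 0.75 [0.5 1.1]
t red [318. 197.] 0.73 [-1.8  1.7]
t green [270.7 184.1] 0.6 [ 1.6 -1.2]
t blue [269.  208.4] 0.71 [ 0.8 -0.6]
t white [296.7 217. ] 0.75 [0.5 1.1]
s mic [370.1 261.9] 0.93 [ 0.3 -0.1]
```

View pics/ov_s1.png

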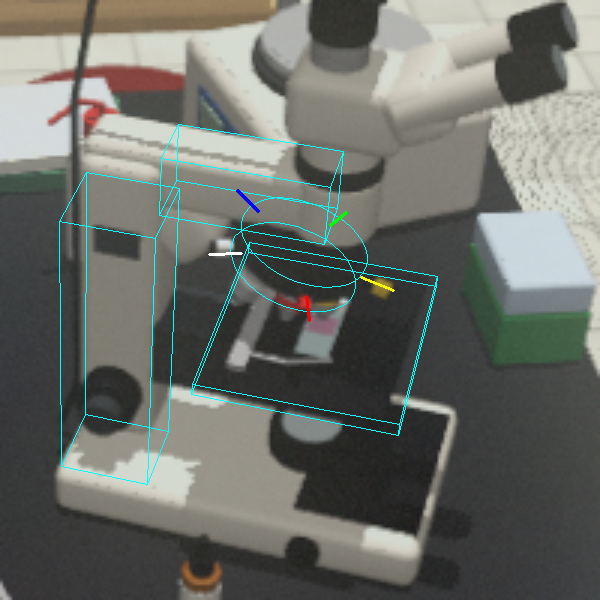

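View pics/ov_t1.png

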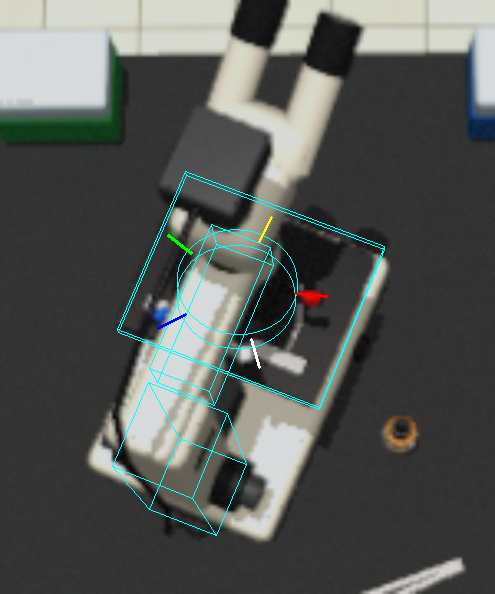

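```bash
python3 - <<'E'
from h import *
P=np.load("P.npy")
acc={}
for k in range(6):
  for n in("side","top"):
    im=ctrl.get_image(n)
    if k==0:
        hsv=cv2.cvtColor(im["frame"],cv2.COLOR_BGR2HSV); H,S,V=hsv[...,0].astype(int),hsv[...,1],hsv[...,2]
        for m,h in dict(red=0,yellow=25,green=60,blue=112).items():
            d=np.minimum(abs(H-h),180-abs(H-h)); M=((d<12)&(S>110)&(V>50)).astype(np.uint8)
            nn,l,st,ce=cv2.connectedComponentsWithStats(M)
            e=proj(im,w(ringpt(lugphi(m,P[3]),.0695,.014),P))[0]
            print(n,m,"exp",e.round(1),[(ce[i].round(1),st[i][2:5].tolist()) for i in range(1,nn) if np.linalg.norm(ce[i]-e)<15])
    for m in["lug_red","lug_yellow","lug_green","lug_blue","lug_white","microscope","lug_ring","slide"]:
        for a in ctrl.mark_of(im,m)[:1]: acc.setdefault((n,m),[]).append(np.r_[np.array(a["position"])*[640,480],a["p"]])
for k,v in acc.items(): print(k,len(v),np.median(v,0).round(1),np.std(v,0).round(1))
print(ctrl.get_obs()["t"])
E
```

```text
side red exp [372.4 204.3] [(array([368.1, 200.6]), [12, 7, 44])]
side yellow exp [397.9 195.3] [(array([396.8, 195.3]), [7, 7, 35])]
side green exp [383.6 171.4] []
side blue exp [350.5 164.6] []
top red exp [316.5 199. ] [(array([313.6, 199.9]), [6, 5, 29])]
top yellow exp [300.8 177.1] []
top green exp [272.3 182.3] [(array([271.5, 181. ]), [2, 3, 4])]
top blue exp [269.5 208. ] [(array([268. , 204.9]), [5, 5, 18])]
('side', 'lug_red') 6 [370.8 204.2   0.8] [0.9 1.3 0.1]
('side', 'lug_yellow') 6 [397.1 195.9   0.7] [0.9 0.5 0.1]
('side', 'lug_green') 2 [365.5 251.7   0.6] [29.8 53.   0.1]
('side', 'lug_white') 6 [344.3 183.    0.7] [8.8 1.2 0.1]
('side', 'microscope') 6 [370.8 261.4   0.8] [1.8 2.  0.1]
('side', 'slide') 6 [377.2 205.9   0.6] [1.4 1.4 0.1]
('top', 'lug_red') 6 [317.  197.9   0.8] [0.6 2.1 0.1]
('top', 'lug_green') 6 [272.1 183.3   0.8] [1.4 0.7 0.1]
('top', 'lug_blue') 5 [266.4 204.2   0.8] [1.5 1.1 0.1]
('top', 'lug_white') 6 [296.4 217.7   0.8] [16.9 27.3  0.2]
('top', 'microscope') 6 [298.7 209.4   0.8] [1.2 2.2 0.1]
('top', 'lug_ring') 6 [293.2 199.6   0.7] [17.1 16.2  0.1]
('top', 'slide') 3 [341.5 210.2   0.5] [64.3 37.6  0.1]
('side', 'lug_ring') 5 [365.8 187.4   0.7] [1.1 0.6 0.1]
('top', 'lug_yellow') 2 [228.  315.6   0.4] [0.1 1.2 0.2]
('side', 'lug_blue') 1 [341.7 182.3   0.5] [0. 0. 0.]
8.9
```

```bash
cat > fit3.py <<'E'
from h import *
from scipy.optimize import least_squares
S=ctrl.get_image("side");T=ctrl.get_image("top")
import pickle; pickle.dump((S,T),open("im0.pkl","wb"))
o=[(S,"red",(370.6,200.9),1),(S,"yellow",(396.8,195.3),1),(S,"white",(344.5,182.1),.7),(T,"red",(313.8,200),1),(T,"blue",(268,204.9),.7),(T,"white",(294,217),.5),(S,"mic",(370.8,261.4),.5),(T,"mic",(298.7,209.4),.5)]
def res(P):
    r=[]
    for im,m,uv,wt in o:
        X=np.zeros(3) if m=="mic" else ringpt(lugphi(m,P[3]),.069,.016)
        r.append((proj(im,w(X,P))[0]-uv)*wt)
    return np.array(r)
for th in(None,1.2566):
    f=(lambda P:res(P).ravel()) if th is None else (lambda P:res(np.r_[P[:3],th]).ravel())
    r=least_squares(f,[.65,.09,1.2,1.26] if th is None else [.65,.09,1.2],loss="soft_l1",f_scale=1.)
    print(r.x.round(4),r.cost,np.sqrt(np.diag(np.linalg.inv(r.jac.T@r.jac))).round(4))
P=np.r_[r.x[:3],1.2566]; np.save("P.npy",P)
for a,e in zip(o,res(P)): print(a[1],e.round(1))
TAG="2"
exec("def box"+open("fit2.py").read().split("def box")[1])
E
python3 fit3.py
```

```text
[0.6525 0.099  1.1918 1.3474] 3.09021362007817 [0.0019 0.0033 0.1964 0.2018]
[0.6519 0.0978 1.104 ] 3.197308764727294 [0.0016 0.0021 0.0262]
red [0.1 1.3]
yellow [ 1.3 -0.4]
white [-1.5 -0.8]
red [ 0.8 -0.1]
blue [-0.7 -0. ]
white [-0.2  0.4]
mic [ 0.  -0.2]
mic [-0.4  0.5]
```

View pics/ov_s2.png

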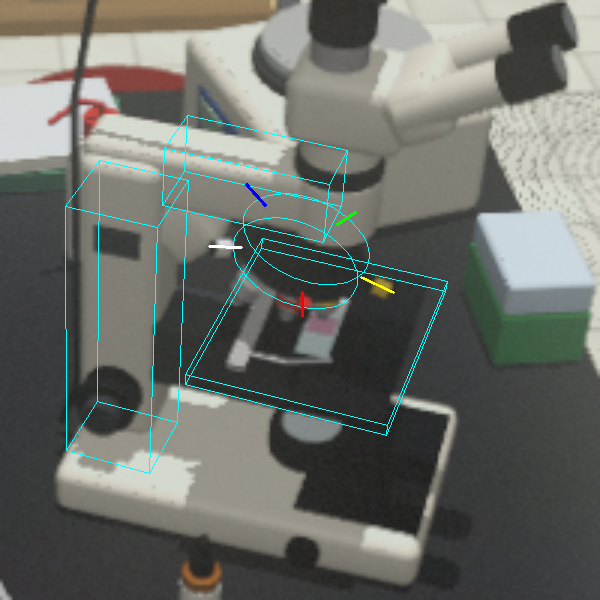

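View pics/ov_t2.png

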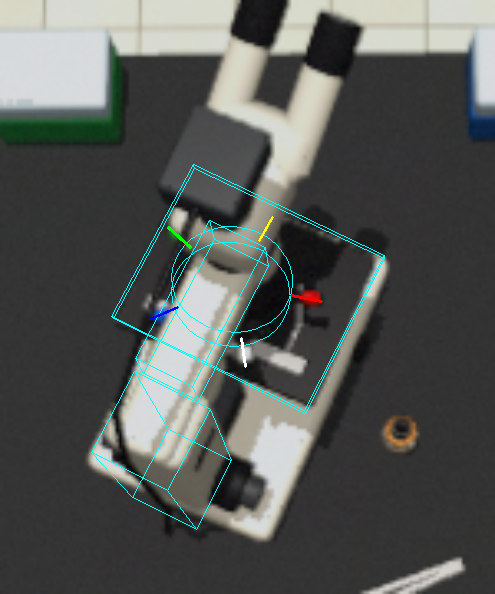

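```bash
python3 - <<'E'
import pickle,cv2,numpy as np
S,T=pickle.load(open("im0.pkl","rb"))
for n,im,c in(("s",S,(310,170,420,250)),("t",T,(245,160,345,240))):
    f=im["frame"][c[1]:c[3],c[0]:c[2]]; f=(255*(f/255.)**.45).astype(np.uint8)
    k=7; f=cv2.resize(f,None,fx=k,fy=k,interpolation=cv2.INTER_CUBIC)
    for x in range(c[0],c[2],10): cv2.putText(f,str(x),((x-c[0])*k,10),0,.35,(0,255,255)); cv2.line(f,((x-c[0])*k,0),((x-c[0])*k,600),(90,90,0),1)
    for y in range(c[1],c[3],10): cv2.putText(f,str(y),(0,(y-c[1])*k+10),0,.35,(0,255,255)); cv2.line(f,(0,(y-c[1])*k),(800,(y-c[1])*k),(90,90,0),1)
    cv2.imwrite(f"pics/st_{n}.png",f)
E
```

```text
(no output)
```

View pics/st_s.png

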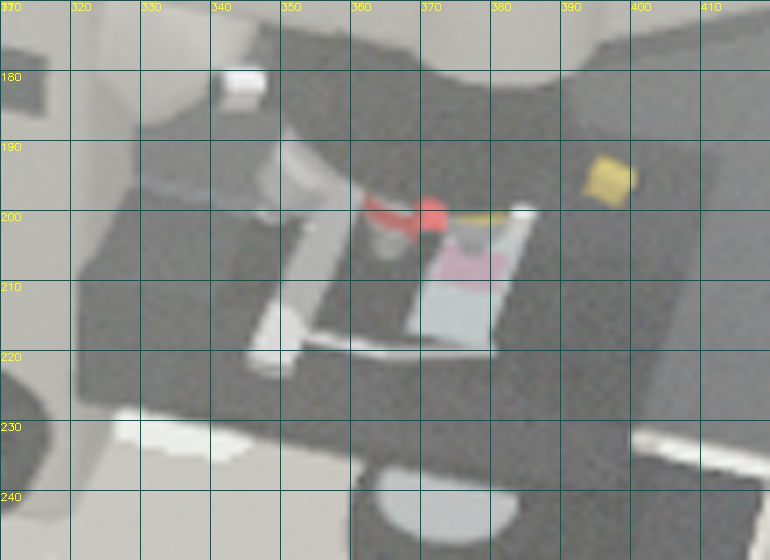

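View pics/st_t.png

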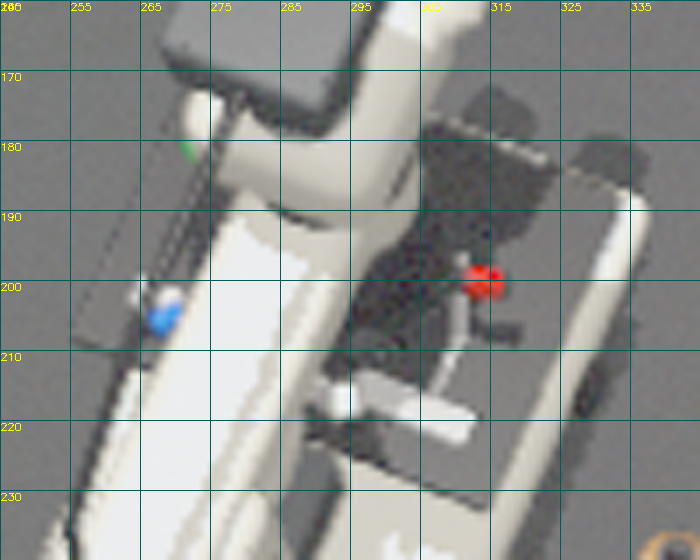

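```bash
cat > fit4.py <<'E'
from h import *
from scipy.optimize import least_squares
import pickle
S,T=pickle.load(open("im0.pkl","rb"))
st=lambda x,y:np.array([x*.095,y*.078,.168])
o=[(S,"red",(371.5,200.5),1),(S,"yellow",(397,195.7),1),(S,"white",(345,181.5),.7),(T,"red",(314.2,200),1),(T,"blue",(268.5,204.5),.7),(T,"white",(294,217),.5),
(T,st(-1,-1),(332.5,187.5),1),(T,st(-1,1),(314.5,232.5),1),(T,st(1,1),(255.5,208.5),1),(S,st(1,-1),(411.5,191.5),1)]
def res(P):
    r=[]
    for im,m,uv,wt in o:
        X=ringpt(lugphi(m,P[3]),.069,.017) if isinstance(m,str) else m
        r.append((proj(im,w(X,P))[0]-uv)*wt)
    return np.array(r)
for th in(None,1.2566):
    f=(lambda P:res(P).ravel()) if th is None else (lambda P:res(np.r_[P[:3],th]).ravel())
    r=least_squares(f,[.65,.09,1.2,1.26] if th is None else [.65,.09,1.2],loss="soft_l1",f_scale=1.)
    print(r.x.round(4),r.cost,np.sqrt(np.diag(np.linalg.inv(r.jac.T@r.jac))).round(4))
P=np.r_[r.x[:3],1.2566]; np.save("P.npy",P)
for a,e in zip(o,res(P)): print(a[1],e.round(1))
TAG="4"
exec("def box"+open("fit2.py").read().split("def box")[1])
E
python3 fit4.py
```

```text
[0.651  0.0987 1.1831 1.322 ] 12.369477288596627 [0.0015 0.0017 0.0173 0.0363]
[0.6494 0.0992 1.168 ] 13.767668001421665 [0.0013 0.0017 0.0151]
red [-0.1  1.4]
yellow [ 0.3 -2.2]
white [-2.2  0.2]
red [ 0.5 -0.7]
blue [-0.6  1.9]
white [0.6 0.8]
[-0.095 -0.078  0.168] [ 2.4 -2.2]
[-0.095  0.078  0.168] [-0.6  1.2]
[0.095 0.078 0.168] [-2.1  0.2]
[ 0.095 -0.078  0.168] [ 3.9 -0.2]
```

View pics/ov_s4.png

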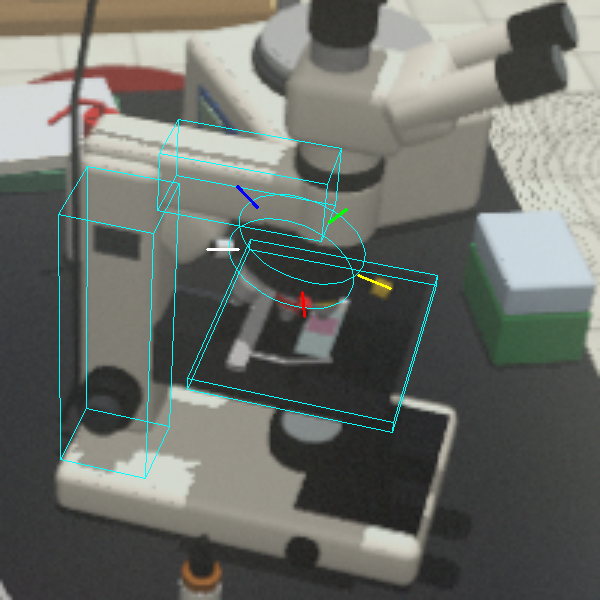

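View pics/ov_t4.png

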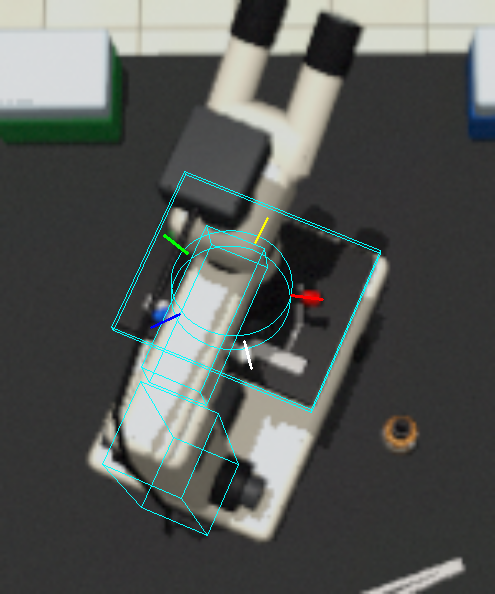

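```bash
python3 - <<'E'
from h import *
import pickle
S,T=pickle.load(open("im0.pkl","rb")); P=np.load("P.npy")
for n,uv in dict(wash=(187,255),box=(227,316),oil=(340,243),forceps=(341,290),cable=(268,270)).items():
    o,v=ray(T,uv); print(n,(o-v*o[2]/v[2]).round(3))
print("foot/limb pts world", w([[-.035,.2,.3],[.035,.2,.3],[-.095,.2,0],[-.095,-.1,0]],P).round(3))
print("TCP side",proj(S,[.2315,.58,.231]), proj(T,[0,0,0]))
# plan table
def tcp(phi,re=.064,half=.011,pre=0.0):
    e=lambda r,off:ringpt(phi,r,.014)
    n=np.array([np.sin(phi),-np.cos(phi)*c15,-np.cos(phi)*s15])
    L=ringpt(phi,.064,.014)-n*(.0045+pre)   # contact on trailing face
    if np.cos(phi)*0+n[0]<0: # flat side against outer corner
        Lc=ringpt(phi,.076,.014)-n*(.0045+pre); y=Lc[1]-half; xe=ringpt(phi,.061,.014)[0]
    else: y=L[1]-half; xe=L[0]
    z=ringpt(phi,.066,.014)[2]
    return np.array([xe-.005,y,z-.005])
for d in(198,190,182,174,166,158,150,142,134,126):
    p=tcp(np.radians(d)); print(d,(p*1000).round(0),w(p,P).round(4))
E
```

```text
wash [0.507 0.453 0.   ]
box [0.313 0.318 0.   ]
oil [ 0.544 -0.038  0.   ]
forceps [ 0.393 -0.04   0.   ]
cable [0.458 0.192 0.   ]
foot/limb pts world [[ 0.452  0.145  0.3  ]
 [ 0.479  0.21   0.3  ]
 [ 0.428  0.09   0.   ]
 [ 0.704 -0.027  0.   ]]
TCP side [[200.30411311  93.38678649]] [[329.19759819 420.86029713]]
198 [-63. -16. 225.] [0.6398 0.0348 0.2252]
190 [-65.  -7. 228.] [0.63   0.0367 0.2276]
182 [-66.   3. 230.] [0.6203 0.0399 0.2299]
174 [-69.  13. 232.] [0.6108 0.0405 0.2323]
166 [-68.  21. 235.] [0.6032 0.0448 0.2347]
158 [-66.  30. 237.] [0.5963 0.05   0.2369]
150 [-63.  38. 239.] [0.5903 0.0563 0.2391]
142 [-58.  45. 241.] [0.5851 0.0633 0.241 ]
134 [-53.  52. 243.] [0.581  0.071  0.2428]
126 [-46.  58. 244.] [0.578  0.0793 0.2443]
```

Request:
{"method": "carry_out", "body": {"series": [[0.16,-0.7,0.8,0,0,0,0],[0.16,-0.9,0.6,0,0,0,0],[0.16,-1,0.5,0,0,0,0],[0.16,-1,0.5,0,0,0,0],[0.16,-1,0.5,0,0,0,0],[0.16,-1,0.5,0,0,0,0],[0.16,-1,0.5,0,0,0,0],[0.16,-1,0.5,0,0,0,0],[0.16,-1,0.5,0,0,0,0],[0.16,-1,0,0,0,0,0],[0.16,-1,0,0,0,0,0],[0.16,-1,0,0,0,0,0]]}}

```text
t: 10.2
tool_pos: [0.2797, 0.2895, 0.3541]
tool_rot: [0.592, 3.085, 0.001]
contact_force: [0.5, 0.3, -0.1]
opening: 0.0001
```

```bash
cat >> h.py <<'E'
from scipy.spatial.transform import Rotation as Ro
def target(phi_deg,psi_deg,P,pre=0.,back=0.,up=0.,r=.064,tilt=45):
    phi=np.radians(phi_deg); psi=np.radians(psi_deg)
    n=np.array([np.sin(phi),-np.cos(phi)*c15,-np.cos(phi)*s15])
    L=ringpt(phi,r,.014)-n*(.0045+pre)
    f=np.array([np.cos(psi),np.sin(psi),0]); s=np.array([-np.sin(psi),np.cos(psi),0])
    p=L-.005*f-.011*s-back*f; p[2]+=-.005+up
    az=psi+P[2]; t=np.radians(tilt); d=np.array([np.cos(az),np.sin(az),0])
    z=d*np.sin(t)+np.array([0,0,-np.cos(t)]); y=d*np.cos(t)+np.array([0,0,np.sin(t)]); x=np.cross(y,z)
    return w(p,P),Ro.from_matrix(np.c_[x,y,z])
def step(tp,tR,N=None,cur=None):
    o=ctrl.get_obs() if cur is None else None
    p,R=(np.array(o["tool_pos"]),Ro.from_rotvec(o["tool_rot"])) if cur is None else cur
    dp=(tp-p)/.025; rv=(tR*R.inv()).as_rotvec()/.1
    n=max(abs(dp).max(),abs(rv).max()); N=N or int(np.ceil(n))
    print("N",N,"row",(dp/N).round(3).tolist(),(rv/N).round(3).tolist(),"tot",n.round(2)); return tp,tR
E
python3 - <<'E'
from h import *
P=np.load("P.npy")
print(ctrl.get_obs()["q"].round(2))
for ph,ps,kw in [(198,25,dict(pre=.02,back=.07,up=.06)),(198,25,dict(pre=.02)),(198,25,{}),(162,-5,{}),(126,-35,{})]:
    p,R=target(ph,ps,P,**kw); print(ph,p.round(4),R.as_rotvec().round(3),(wi(p,P)*1000).round(0))
p,R=target(198,25,P,pre=.02,back=.07,up=.06)
step(np.array([.40,.0,.36]),R)
E
```

```text
[ 0.62 -0.55  1.91 -0.    1.78 -0.57]
198 [ 0.6606 -0.0323  0.2794] [ 0.048 -2.89  -1.197] [-117.  -62.  279.]
198 [0.6582 0.0376 0.2194] [ 0.048 -2.89  -1.197] [-53. -32. 219.]
198 [0.6389 0.0391 0.2243] [ 0.048 -2.89  -1.197] [-59. -14. 224.]
162 [0.5989 0.0466 0.2345] [0.665 2.661 1.102] [-68.  26. 235.]
126 [0.5714 0.0763 0.2432] [1.263 2.275 0.942] [-52.  63. 243.]
N 12 row [0.401, -0.965, 0.02] [0.649, -0.113, 0.326] tot 11.58
```

Request:
{"method": "carry_out", "body": {"series": [[0.33,-0.97,0.02,0,0,0,0],[0.33,-0.97,0.02,0,0,0,0],[0.33,-0.97,0.02,0,0,0,0],[0.33,-0.97,0.02,0,0,0,0],[0.33,-0.97,0.02,0,0,0,0],[0.33,-0.97,0.02,0.3,0,0.2,0],[0.33,-0.97,0.02,0.5,-0.1,0.3,0],[0.33,-0.97,0.02,0.65,-0.1,0.35,0],[0.33,-0.97,0.02,0.65,-0.1,0.35,0],[0.33,-0.97,0.02,0.65,-0.1,0.35,0],[0.33,-0.97,0.02,0.65,-0.1,0.35,0],[0.33,-0.97,0.02,0.65,-0.1,0.35,0]]}}

```text
t: 11.4
tool_pos: [0.3788, -0.0018, 0.3604]
tool_rot: [-0.23, -3.054, -0.637]
contact_force: [1.2, 0.7, 0.8]
opening: -0.0003
```

```bash
python3 - <<'E'
from h import *
P=np.load("P.npy")
print(ctrl.get_obs()["q"].round(2),ctrl.get_obs()["tool_pos"].round(3))
p,R=target(198,25,P,pre=.02,back=.07,up=.06)
step(np.array([.50,-.09,.33]),R)
E
```

```text
[-0.48 -0.58  1.96  0.39  1.92 -1.8 ] [ 0.379 -0.002  0.36 ]
N 5 row [0.97, -0.705, -0.243] [0.75, -0.126, 0.329] tot 4.85
```

Request:
{"method": "carry_out", "body": {"series": [[0.97,-0.7,-0.24,0.75,-0.13,0.33,0],[0.97,-0.7,-0.24,0.75,-0.13,0.33,0],[0.97,-0.7,-0.24,0.75,-0.13,0.33,0],[0.97,-0.7,-0.24,0.75,-0.13,0.33,0],[0.97,-0.7,-0.24,0.75,-0.13,0.33,0],[0.9,0.2,-0.1,0,0,0,0],[0.9,0.2,-0.1,0,0,0,0],[0.9,0.2,-0.1,0,0,0,0],[0.9,0.2,-0.1,0,0,0,0],[0.9,0.2,-0.1,0,0,0,0],[0.9,0.2,-0.1,0,0,0,0],[0,0,0,0,0,0,0]]}}

```text
t: 12.6
tool_pos: [0.6362, -0.0573, 0.3138]
tool_rot: [0.051, -2.89, -1.194]
contact_force: [-0.5, -0.4, -1.1]
opening: -0.0002
```

```bash
python3 - <<'E'
from h import *
P=np.load("P.npy")
o=ctrl.get_obs(); print(o["t"],o["q"].round(2),o["tool_pos"].round(4),o["tool_rot"].round(3),o["contact_force"].round(2))
S=ctrl.get_image("side");T=ctrl.get_image("top")
tp=o["tool_pos"]; R=Ro.from_rotvec(o["tool_rot"]).as_matrix()
for n,im,c in(("s",S,(270,120,430,240)),("t",T,(240,130,400,250))):
    k=5; f=im["frame"][c[1]:c[3],c[0]:c[2]]; f=(255*(f/255.)**.6).astype(np.uint8); f=cv2.resize(f,None,fx=k,fy=k,interpolation=2)
    pts=[tp+R@np.array(v) for v in([0,0,0],[.011,.0145,0],[.011,-.0145,0],[-.011,-.0145,0],[-.011,.0145,0],[0,0,-.073])]
    for q in pts: u=(proj(im,q)[0]+.5-np.array(c[:2]))*k; cv2.circle(f,tuple(int(v) for v in u),3,(255,0,255),-1)
    cv2.imwrite(f"pics/a_{n}.png",f)
print(proj(S,tp),proj(T,tp))
step(*target(198,25,P,pre=.02,back=.07,up=.06))
E
```

```text
12.6 [-0.48  0.21  1.44  0.7   1.87 -2.01] [ 0.6362 -0.0573  0.3138] [ 0.051 -2.89  -1.194] [-0.54 -0.36 -1.13]
[[389.53670483 198.54696807]] [[351.34272679 185.94608984]]
N 2 row [0.515, 0.512, -0.701] [0.01, -0.006, -0.006] tot 1.4
```

View pics/a_s.png

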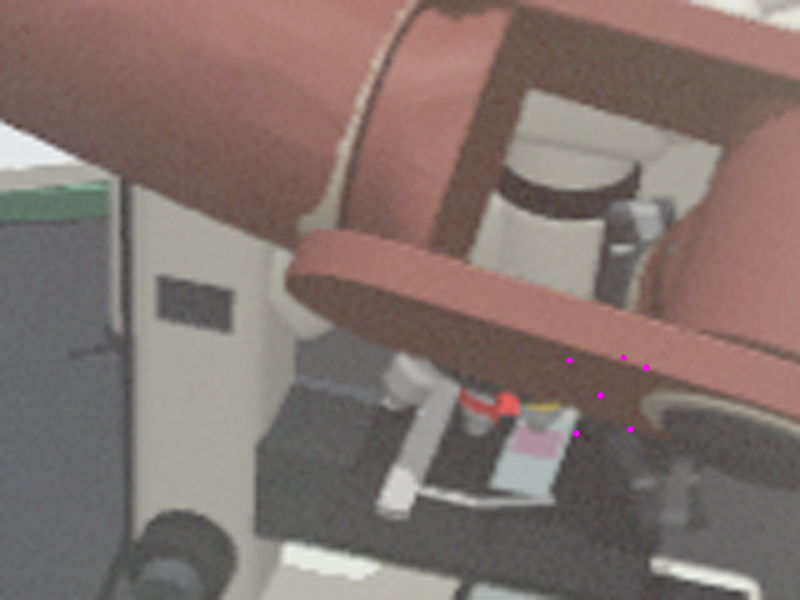

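View pics/a_t.png

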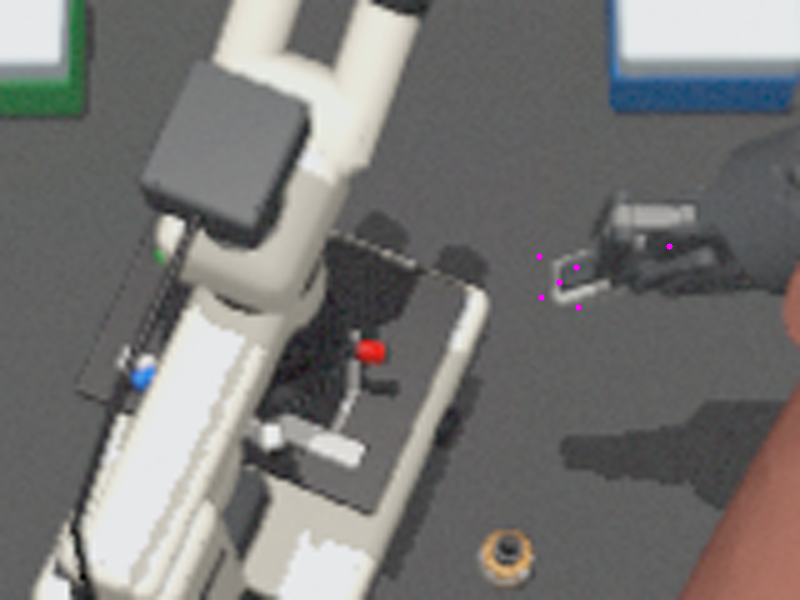

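```bash
python3 - <<'E'
from h import *
import pickle
S,T=pickle.load(open("im0.pkl","rb")); P=np.load("P.npy")
X=ringpt(lugphi("red",1.2566),.069,.017); print("model",w(X,P).round(4))
for im,uv in((T,(314.2,200)),(S,(371.5,200.5))):
    o,v=ray(im,uv); print((o+v*(X[2]-o[2])/v[2]).round(4))
X=ringpt(lugphi("yellow",1.2566),.069,.017); print("model y",w(X,P).round(4)); o,v=ray(S,(397,195.7)); print((o+v*(X[2]-o[2])/v[2]).round(4))
X=ringpt(lugphi("white",1.2566),.069,.017); print("model w",w(X,P).round(4)); 
for im,uv in((T,(294,217)),(S,(345,181.5))):
    o,v=ray(im,uv); print((o+v*(X[2]-o[2])/v[2]).round(4))
E
```

```text
model [0.6236 0.0388 0.2329]
[0.6217 0.0403 0.2329]
[0.6248 0.0439 0.2329]
model y [0.6917 0.0812 0.2206]
[0.6894 0.0731 0.2206]
model w [0.5649 0.0911 0.2529]
[0.5691 0.0943 0.2529]
[0.5721 0.0914 0.2529]
```

```bash
python3 - <<'E'
from h import *
P=np.array([.6505,.0995,1.175,1.2566]); np.save("P.npy",P)
a=step(*target(198,25,P,pre=.016,back=.05,up=.0,r=.066))
b=step(*target(198,25,P,pre=.016,r=.066),cur=a)
c=step(*target(198,25,P,pre=.0,r=.066),cur=b)
print(a[0],b[0],c[0])
E
```

```text
N 4 row [0.229, 0.443, -0.942] [0.005, -0.003, 0.014] tot 3.77
N 2 row [-0.041, 0.999, 0.0] [0.0, 0.0, 0.0] tot 2.0
N 1 row [-0.619, 0.044, 0.158] [0.0, 0.0, 0.0] tot 0.62
[ 0.65779139 -0.0136953   0.22019821] [0.65576515 0.03626362 0.22019821] [0.64029685 0.03736846 0.22413663]
```

Request:
{"method": "carry_out", "body": {"series": [[0.23,0.44,-0.94,0,0,0,0],[0.23,0.44,-0.94,0,0,0,0],[0.23,0.44,-0.94,0,0,0,0],[0.23,0.44,-0.94,0,0,0,0],[0,0.4,0,0,0,0,0],[-0.04,0.4,0,0,0,0,0],[-0.04,0.4,0,0,0,0,0],[0,0.4,0,0,0,0,0],[0,0.2,0,0,0,0,0],[0,0.1,0,0,0,0,0],[0,0,0,0,0,0,0]]}}

```text
t: 13.8
tool_pos: [0.656, 0.0337, 0.2212]
tool_rot: [0.05, -2.891, -1.194]
contact_force: [-1.0, 0.1, 0.2]
opening: 0.0
```

```bash
cat > look.py <<'E'
import sys
from h import *
P=np.load("P.npy"); tag=sys.argv[1]
o=ctrl.get_obs(); print(o["t"],o["q"].round(2),o["tool_pos"].round(4),o["contact_force"].round(2),"mic",(wi(o["tool_pos"],P)*1000).round(1))
S=ctrl.get_image("side");T=ctrl.get_image("top")
tp=o["tool_pos"]; R=Ro.from_rotvec(o["tool_rot"]).as_matrix()
out=[]
for n,im,c in(("s",S,(320,160,420,240)),("t",T,(250,150,350,230))):
    k=5; f=im["frame"][c[1]:c[3],c[0]:c[2]]; f=(255*(f/255.)**.55).astype(np.uint8); f=cv2.resize(f,None,fx=k,fy=k,interpolation=2)
    for q in([0,0,0],): u=(proj(im,tp+R@np.array(q))[0]+.5-np.array(c[:2]))*k; cv2.circle(f,tuple(int(v) for v in u),3,(255,0,255),-1)
    out.append(f)
g=np.vstack(out); g=cv2.resize(g,None,fx=.74,fy=.74) if 0 else np.hstack([cv2.resize(x,(400,320)) for x in out])
cv2.imwrite(f"pics/l_{tag}.png",g)
E
python3 look.py 1
```

```text
13.8 [-0.35  0.25  1.55  0.72  1.67 -2.01] [0.656  0.0337 0.2212] [-0.96  0.09  0.19] mic [-58.6 -30.4 221.2]
```

View pics/l_1.png

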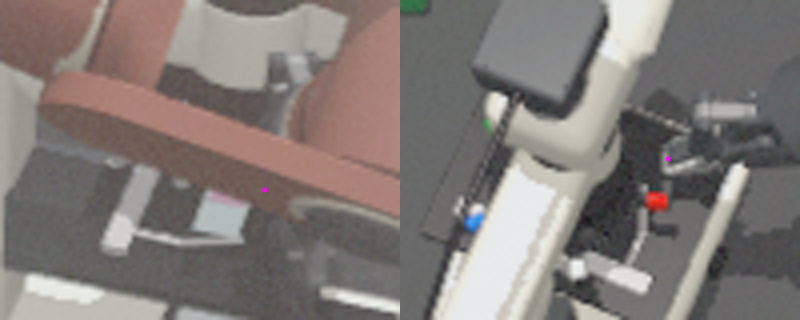

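```bash
python3 - <<'E'
from h import *
P=np.load("P.npy")
a=step(*target(198,25,P,pre=.014,r=.058))
b=step(*target(198,25,P,pre=.004,r=.058),cur=a)
c=step(*target(198,25,P,pre=.0,r=.058),cur=b)
d=step(*target(196,23,P,pre=.0,r=.058),cur=c)
E
```

```text
N 1 row [-0.058, 0.444, 0.019] [0.022, -0.003, 0.066] tot 0.44
N 1 row [-0.387, 0.028, 0.098] [0.0, 0.0, 0.0] tot 0.39
N 1 row [-0.155, 0.011, 0.039] [0.0, 0.0, 0.0] tot 0.15
N 1 row [-0.085, -0.015, 0.02] [0.0, 0.0, -0.349] tot 0.35
```

Request:
{"method": "carry_out", "body": {"series": [[0,0.22,0,0,0,0,0],[0,0.2,0,0,0,0,0],[-0.2,0,0.05,0,0,0,0],[-0.2,0.02,0.05,0,0,0,0],[-0.06,0,0.02,0,0,0,0],[0,0,0,0,0,0,0]]}}

```text
t: 14.5
tool_pos: [0.6442, 0.0444, 0.2241]
tool_rot: [0.049, -2.891, -1.194]
contact_force: [0.1, -0.3, 0.4]
opening: 0.0
```

```bash
python3 look.py 2
```

```text
14.5 [-0.34  0.22  1.58  0.72  1.66 -2.  ] [0.6442 0.0444 0.2241] [ 0.06 -0.27  0.45] mic [-53.3 -15.5 224.1]
```

View pics/l_2.png

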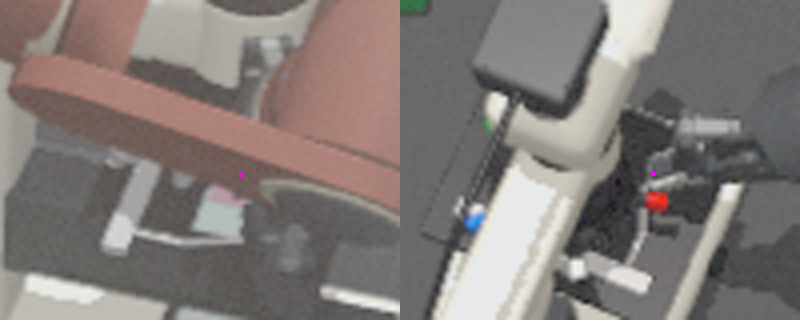

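Request:
{"method": "carry_out", "body": {"series": [[-0.06,0,0.015,0,0,0,0],[-0.06,0,0.015,0,0,0,0],[0,0,0,0,0,0,0]]}}

```text
t: 14.9
tool_pos: [0.6413, 0.0444, 0.2246]
tool_rot: [0.049, -2.891, -1.194]
contact_force: [-0.4, -0.9, -0.2]
opening: 0.0002
```

Request:
{"method": "carry_out", "body": {"series": [[-0.06,0,0.015,0,0,0,0],[-0.06,0,0.015,0,0,0,0],[0,0,0,0,0,0,0]]}}

```text
t: 15.2
tool_pos: [0.6387, 0.0444, 0.2252]
tool_rot: [0.048, -2.892, -1.194]
contact_force: [1.8, 0.1, -1.5]
opening: -0.0001
```

Request:
{"method": "carry_out", "body": {"series": [[-0.06,0,0.015,0,0,0,0],[0,0,0,0,0,0,0]]}}

```text
t: 15.4
tool_pos: [0.6367, 0.0445, 0.2257]
tool_rot: [0.049, -2.89, -1.194]
contact_force: [1.3, 0.9, -1.0]
opening: -0.0001
```

Request:
{"method": "carry_out", "body": {"series": [[-0.06,0,0.015,0,0,0,0],[0,0,0,0,0,0,0]]}}

```text
t: 15.6
tool_pos: [0.6349, 0.0445, 0.2262]
tool_rot: [0.05, -2.89, -1.194]
contact_force: [-0.5, -0.1, 0.4]
opening: -0.0003
```

Request:
{"method": "carry_out", "body": {"series": [[-0.06,0,0.015,0,0,0,0],[0,0,0,0,0,0,0]]}}

```text
t: 15.8
tool_pos: [0.6336, 0.0444, 0.2265]
tool_rot: [0.049, -2.89, -1.194]
contact_force: [-0.2, -0.2, -0.7]
opening: 0.0003
```

```bash
python3 look.py 3
```

```text
15.8 [-0.35  0.19  1.61  0.72  1.67 -2.  ] [0.6336 0.0444 0.2265] [-0.21 -0.16 -0.66] mic [-57.4  -5.6 226.5]
```

View pics/l_3.png

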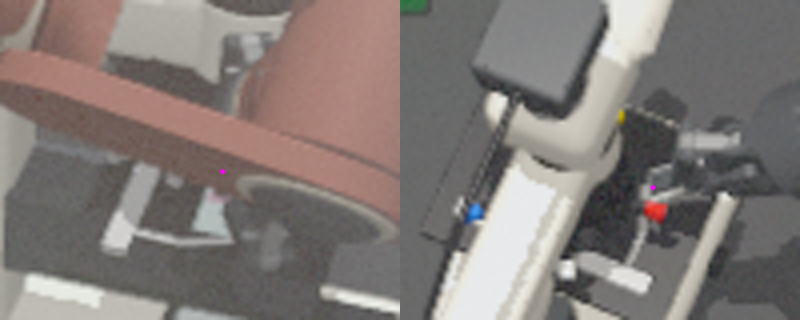

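```bash
cat > sweep.py <<'E'
import sys
from h import *
P=np.load("P.npy"); p0,p1,s0,s1,N,r=map(float,sys.argv[1:7]); N=int(N)
o=ctrl.get_obs(); cur=(np.array(o["tool_pos"]),Ro.from_rotvec(o["tool_rot"]))
t=target(p0,s0,P,r=r); print("offset of model start, mic mm",((wi(t[0],P)-wi(cur[0],P))*1000).round(1))
off=cur[0]-t[0]
rows=[]; c=(t[0],t[1])
print("first",((t[1]*cur[1].inv()).as_rotvec()/.1).round(2))
for k in range(1,N+1):
    f=k/N; n=target(p0+(p1-p0)*f,s0+(s1-s0)*f,P,r=r)
    d=(n[0]-c[0])/.025; rv=(n[1]*c[1].inv()).as_rotvec()/.1; rows.append(np.r_[d,rv].round(2).tolist()); c=n
for x in rows: print(x)
print("end",(c[0]+off).round(4))
E
python3 sweep.py 193 163 25 0 12 .060
```

```text
offset of model start, mic mm [ 0.  -2.2 -0.6]
first [ 0.02 -0.01  0.06]
[-0.11, -0.01, 0.03, 0.0, 0.0, -0.36]
[-0.11, -0.0, 0.03, 0.0, -0.0, -0.36]
[-0.11, 0.0, 0.03, 0.0, -0.0, -0.36]
[-0.11, 0.01, 0.03, -0.0, -0.0, -0.36]
[-0.11, 0.01, 0.03, 0.0, 0.0, -0.36]
[-0.11, 0.02, 0.03, 0.0, -0.0, -0.36]
[-0.1, 0.02, 0.03, -0.0, -0.0, -0.36]
[-0.1, 0.03, 0.03, -0.0, 0.0, -0.36]
[-0.1, 0.03, 0.03, -0.0, -0.0, -0.36]
[-0.1, 0.04, 0.03, 0.0, 0.0, -0.36]
[-0.1, 0.04, 0.03, 0.0, -0.0, -0.36]
[-0.1, 0.05, 0.03, -0.0, 0.0, -0.36]
end [0.6025 0.0505 0.2345]
```

Request:
{"method": "carry_out", "body": {"series": [[-0.11,-0.01,0.03,0,0,-0.36,0],[-0.11,0,0.03,0,0,-0.36,0],[-0.11,0,0.03,0,0,-0.36,0],[-0.11,0.01,0.03,0,0,-0.36,0],[-0.11,0.01,0.03,0,0,-0.36,0],[-0.11,0.02,0.03,0,0,-0.36,0],[-0.1,0.02,0.03,0,0,-0.36,0],[-0.1,0.03,0.03,0,0,-0.36,0],[-0.1,0.03,0.03,0,0,-0.36,0],[-0.1,0.04,0.03,0,0,-0.36,0],[-0.1,0.04,0.03,0,0,-0.36,0],[-0.1,0.05,0.03,0,0,-0.36,0]]}}

```text
t: 17.1
tool_pos: [0.6022, 0.0505, 0.2355]
tool_rot: [0.552, 2.716, 1.122]
contact_force: [0.8, 1.0, -0.2]
opening: -0.0005
```

```bash
python3 look.py 4; python3 sweep.py 164 134 1 -25 12 .060
```

```text
17.1 [-0.38 -0.09  1.88  0.8   1.4  -1.72] [0.6022 0.0505 0.2355] [ 0.83  0.96 -0.21] mic [-63.8  25.6 235.5]
offset of model start, mic mm [-0.1 -4.2 -1.9]
first [ 0.02 -0.01  0.2 ]
[-0.1, 0.05, 0.03, 0.0, 0.0, -0.38]
[-0.09, 0.05, 0.03, -0.0, 0.0, -0.38]
[-0.09, 0.06, 0.03, 0.0, -0.0, -0.38]
[-0.09, 0.06, 0.03, 0.0, 0.0, -0.38]
[-0.09, 0.06, 0.03, 0.0, 0.0, -0.38]
[-0.08, 0.07, 0.02, -0.0, -0.0, -0.38]
[-0.08, 0.07, 0.02, -0.0, 0.0, -0.38]
[-0.08, 0.07, 0.02, 0.0, 0.0, -0.38]
[-0.07, 0.08, 0.02, 0.0, 0.0, -0.38]
[-0.07, 0.08, 0.02, 0.0, 0.0, -0.38]
[-0.07, 0.08, 0.02, 0.0, -0.0, -0.38]
[-0.06, 0.09, 0.02, -0.0, 0.0, -0.38]
end [0.5776 0.0714 0.2428]
```

View pics/l_4.png

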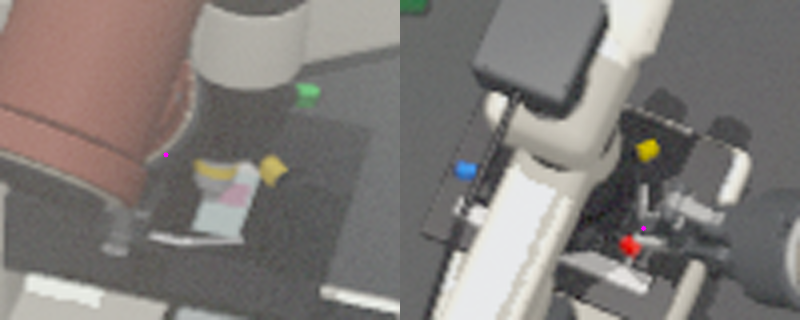

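Request:
{"method": "carry_out", "body": {"series": [[-0.1,0.05,0.03,0,0,-0.38,0],[-0.09,0.05,0.03,0,0,-0.38,0],[-0.09,0.06,0.03,0,0,-0.38,0],[-0.09,0.06,0.03,0,0,-0.38,0],[-0.09,0.06,0.03,0,0,-0.38,0],[-0.08,0.07,0.02,0,0,-0.38,0],[-0.08,0.07,0.02,0,0,-0.38,0],[-0.08,0.07,0.02,0,0,-0.38,0],[0,0,0,0,0,0,0]]}}

```text
t: 18.1
tool_pos: [0.5844, 0.0632, 0.2408]
tool_rot: [0.923, 2.52, 1.041]
contact_force: [-0.0, 0.7, -0.7]
opening: -0.0001
```

```bash
python3 look.py 5; python3 - <<'E'
from h import *
P=np.load("P.npy")
from scipy.optimize import minimize_scalar
S=ctrl.get_image("side");T=ctrl.get_image("top")
# yellow tip in each image by colour, compare with model theta
for n,im in(("s",S),("t",T)):
    hsv=cv2.cvtColor(im["frame"],cv2.COLOR_BGR2HSV); H,Sa,V=hsv[...,0].astype(int),hsv[...,1],hsv[...,2]
    for m,h in dict(red=0,yellow=25,green=60,blue=112).items():
        d=np.minimum(abs(H-h),180-abs(H-h)); M=((d<12)&(Sa>110)&(V>50)).astype(np.uint8)
        nn,l,st,ce=cv2.connectedComponentsWithStats(M)
        c0=proj(im,w([0,.02,.236],P))[0]
        print(n,m,[(ce[i].round(1).tolist(),st[i][4]) for i in range(1,nn) if np.linalg.norm(ce[i]-c0)<45 and st[i][4]>8])
    print([ (round(th,2),proj(im,w(ringpt(lugphi("yellow",th),.0695,.017),P))[0].round(1).tolist()) for th in (1.9,2.1,2.3,2.5)])
E
```

```text
18.1 [-0.35 -0.29  2.05  0.79  1.19 -1.45] [0.5844 0.0632 0.2408] [-0.03  0.65 -0.74] mic [-58.9  47.  240.8]
s red [([357.9, 196.2], np.int32(11))]
s yellow [([378.9, 201.9], np.int32(28)), ([369.3, 202.5], np.int32(26))]
s green [([398.3, 189.8], np.int32(21))]
s blue []
[(1.9, [388.7, 201.7]), (2.1, [383.9, 202.7]), (2.3, [378.4, 202.8]), (2.5, [372.5, 202.1])]
t red [([300.9, 214.8], np.int32(23))]
t yellow [([313.8, 193.4], np.int32(29))]
t green []
t blue [([268.3, 185.9], np.int32(24))]
[(1.9, [311.4, 185.9]), (2.1, [313.5, 189.9]), (2.3, [314.7, 194.1]), (2.5, [314.9, 198.5])]
```

View pics/l_5.png

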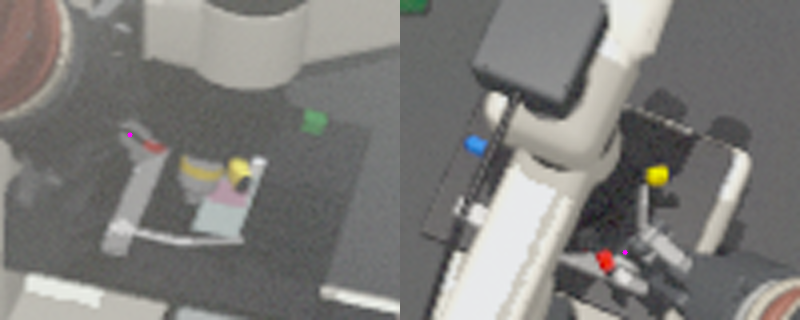

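Request:
{"method": "carry_out", "body": {"series": [[-0.07,0.08,0.02,0,0,-0.38,0],[-0.07,0.08,0.02,0,0,-0.38,0],[-0.07,0.08,0.02,0,0,-0.38,0],[-0.06,0.09,0.02,0,0,-0.38,0],[0,0,0,0,0,0,0]]}}

```text
t: 18.8
tool_pos: [0.5781, 0.0711, 0.2427]
tool_rot: [1.095, 2.406, 0.994]
contact_force: [0.4, 0.1, -0.2]
opening: 0.0001
```

```bash
cat > th.py <<'E'
import sys
from h import *
P=np.load("P.npy"); lug=sys.argv[1]
o=ctrl.get_obs(); print(o["t"],o["tool_pos"].round(4),o["contact_force"].round(2))
h=dict(red=0,yellow=25,green=60,blue=112)[lug]; ths=np.arange(float(sys.argv[2]),float(sys.argv[3]),.01)
for n in("side","top"):
    im=ctrl.get_image(n)
    hsv=cv2.cvtColor(im["frame"],cv2.COLOR_BGR2HSV); H,Sa,V=hsv[...,0].astype(int),hsv[...,1],hsv[...,2]
    d=np.minimum(abs(H-h),180-abs(H-h)); M=((d<12)&(Sa>110)&(V>50)).astype(np.uint8)
    nn,l,st,ce=cv2.connectedComponentsWithStats(M)
    q=np.array([proj(im,w(ringpt(lugphi(lug,t),.0695,.017),P))[0] for t in ths])
    for i in range(1,nn):
        if st[i][4]>7:
            e=np.linalg.norm(q-ce[i],axis=1)
            if e.min()<6: print(n,ce[i].round(1),st[i][4],"theta",ths[e.argmin()].round(2),"err",e.min().round(1))
E
python3 th.py yellow 2 2.8; python3 sweep.py 130 118 -28 -36 6 .062
```

```text
18.8 [0.5781 0.0711 0.2427] [ 0.39  0.07 -0.21]
side [371.2 201.8] 51 theta 2.54 err 0.1
top [314. 197.] 30 theta 2.43 err 0.9
offset of model start, mic mm [ 1.3  1.3 -0.6]
first [ 0.   -0.02 -0.32]
[-0.04, 0.08, 0.02, -0.0, -0.0, -0.23]
[-0.04, 0.08, 0.01, 0.0, 0.0, -0.23]
[-0.03, 0.08, 0.01, -0.0, 0.0, -0.23]
[-0.03, 0.08, 0.01, 0.0, 0.0, -0.23]
[-0.03, 0.08, 0.01, 0.0, -0.0, -0.23]
[-0.03, 0.08, 0.01, 0.0, -0.0, -0.23]
end [0.5733 0.0832 0.2447]
```

Request:
{"method": "carry_out", "body": {"series": [[-0.04,0.08,0.02,0,0,-0.2,0],[-0.04,0.08,0.01,0,0,-0.2,0],[0,0,0,0,0,0,0]]}}

```text
t: 19.2
tool_pos: [0.5759, 0.0754, 0.2434]
tool_rot: [1.138, 2.375, 0.981]
contact_force: [0.4, -0.0, 0.2]
opening: -0.0007
```

```bash
python3 th.py yellow 2 2.8; python3 look.py 6
```

```text
19.2 [0.5759 0.0754 0.2434] [ 0.36 -0.03  0.16]
side [369.6 201.6] 50 theta 2.59 err 0.2
top [314.1 198.8] 28 theta 2.51 err 0.7
19.3 [-0.29 -0.41  2.13  0.74  1.04 -1.23] [0.576  0.0753 0.2434] [-0.1  -0.41  0.7 ] mic [-51.1  59.4 243.4]
```

View pics/l_6.png

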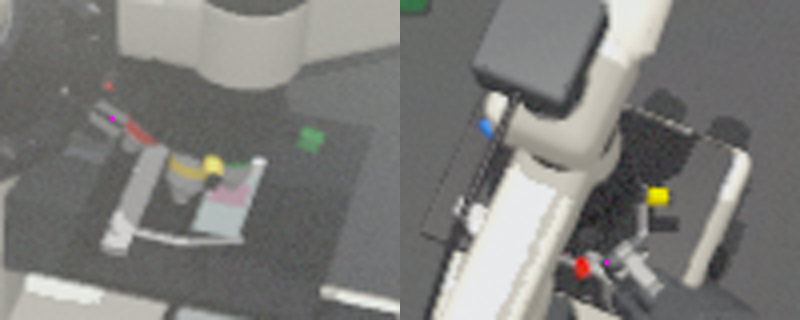

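Request:
{"method": "carry_out", "body": {"series": [[-0.03,0.08,0.01,0,0,-0.1,0],[0,0,0,0,0,0,0]]}}

```text
t: 19.6
tool_pos: [0.5753, 0.0772, 0.2437]
tool_rot: [1.149, 2.367, 0.978]
contact_force: [-0.5, 0.6, -0.5]
opening: -0.0
```

```bash
python3 th.py yellow 2 2.8
```

```text
19.6 [0.5753 0.0772 0.2437] [-0.55  0.63 -0.51]
side [369.6 201.7] 50 theta 2.59 err 0.3
top [313.9 199. ] 28 theta 2.53 err 1.0
```

Request:
{"method": "carry_out", "body": {"series": [[-0.03,0.08,0.01,0,0,-0.1,0],[0,0,0,0,0,0,0]]}}

```text
t: 19.9
tool_pos: [0.5748, 0.0789, 0.244]
tool_rot: [1.16, 2.358, 0.974]
contact_force: [0.6, -1.2, 1.0]
opening: 0.0002
```

```bash
python3 th.py yellow 2 2.8;python3 look.py 7
```

```text
19.9 [0.5748 0.0789 0.244 ] [ 0.63 -1.16  0.99]
side [369.  201.5] 48 theta 2.61 err 0.2
top [313.8 199. ] 27 theta 2.53 err 1.1
20.0 [-0.28 -0.42  2.14  0.73  1.02 -1.2 ] [0.5747 0.0789 0.244 ] [ 1.43 -2.   -0.65] mic [-48.2  62.  244. ]
```

View pics/l_7.png

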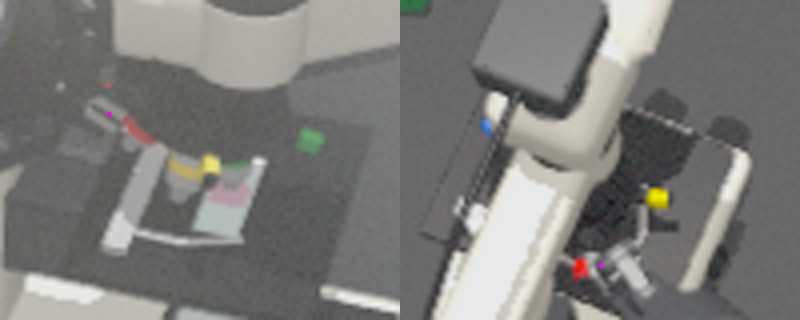

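```bash
python3 - <<'E'
from h import *
P=np.load("P.npy")
o=ctrl.get_obs(); R=Ro.from_rotvec(o["tool_rot"])
a=step(w([-.115,.060,.246],P),R)
b=step(*target(198,25,P,pre=.014,back=.06,r=.058),cur=a)
c=step(*target(198,25,P,pre=.012,back=0,r=.058),cur=b)
print(a[0],b[0],c[0],(wi(b[0],P)*1000).round())
E
```

```text
N 3 row [-0.319, -0.832, 0.027] [0.0, 0.0, 0.0] tot 2.49
N 10 row [0.425, -0.129, -0.099] [0.002, -0.001, 0.955] tot 9.55
N 3 row [-0.058, 0.801, 0.007] [0.0, 0.0, 0.0] tot 2.4
[0.55080116 0.01652325 0.246     ] [ 0.6569932  -0.0156081   0.22133035] [0.65262817 0.04448071 0.22182265] [-104.  -50.  221.]
```

Request:
{"method": "carry_out", "body": {"series": [[-0.32,-0.83,0.03,0,0,0,0],[-0.32,-0.83,0.03,0,0,0,0],[-0.32,-0.83,0.03,0,0,0,0],[0.42,-0.13,-0.1,0,0,0.95,0],[0.42,-0.13,-0.1,0,0,0.95,0],[0.42,-0.13,-0.1,0,0,0.95,0],[0.42,-0.13,-0.1,0,0,0.95,0],[0.42,-0.13,-0.1,0,0,0.95,0],[0.42,-0.13,-0.1,0,0,0.95,0],[0.42,-0.13,-0.1,0,0,0.95,0],[0.42,-0.13,-0.1,0,0,0.95,0],[0.42,-0.13,-0.1,0,0,0.95,0]]}}

```text
t: 21.3
tool_pos: [0.6456, -0.0128, 0.2233]
tool_rot: [0.08, 2.884, 1.192]
contact_force: [-0.2, -0.4, -0.3]
opening: -0.0004
```

```bash
python3 th.py yellow 2 2.8; python3 look.py 8; python3 - <<'E'
from h import *
P=np.load("P.npy")
b=step(*target(198,25,P,pre=.014,back=.06,r=.058))
c=step(*target(198,25,P,pre=.012,back=0,r=.058),cur=b)
E
```

```text
21.3 [ 0.6456 -0.0128  0.2233] [-0.21 -0.45 -0.25]
side [369.  201.5] 51 theta 2.62 err 0.2
top [313.8 199. ] 27 theta 2.53 err 1.1
21.4 [-0.43  0.22  1.58  0.72  1.66 -2.  ] [ 0.6467 -0.0129  0.2224] [-0.05  0.4   0.16] mic [-105.2  -39.8  222.4]
N 2 row [0.238, -0.065, -0.036] [0.007, -0.009, 0.502] tot 1.0
N 3 row [-0.058, 0.801, 0.007] [0.0, 0.0, 0.0] tot 2.4
```

View pics/l_8.png

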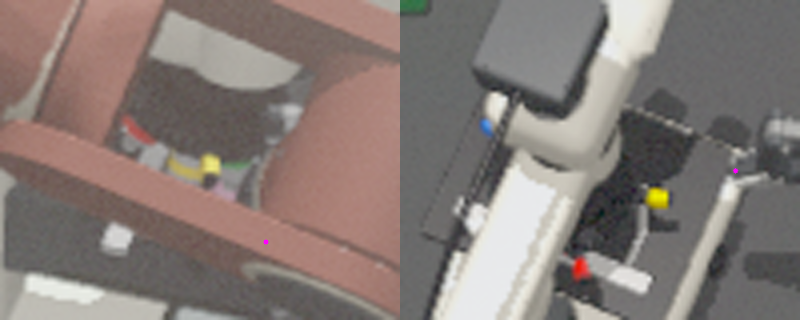

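Request:
{"method": "carry_out", "body": {"series": [[0.24,-0.06,-0.04,0,0,0.5,0],[0.24,-0.06,-0.04,0,0,0.5,0],[0,0,0,0,0,0,0],[-0.06,0.6,0,0,0,0,0],[-0.06,0.6,0,0,0,0,0],[-0.06,0.6,0,0,0,0,0],[0,0.6,0,0,0,0,0],[0,0,0,0,0,0,0]]}}

```text
t: 22.3
tool_pos: [0.6519, 0.0471, 0.2219]
tool_rot: [0.063, -2.887, -1.193]
contact_force: [-0.2, 1.6, -0.1]
opening: -0.0002
```

```bash
python3 look.py 9
```

```text
22.3 [-0.33  0.24  1.56  0.72  1.66 -2.  ] [0.6519 0.0471 0.2219] [-0.15  1.56 -0.14] mic [-47.8 -21.5 221.9]
```

View pics/l_9.png

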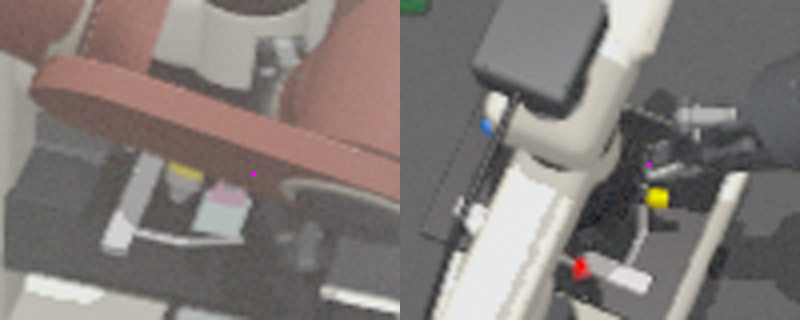

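Request:
{"method": "carry_out", "body": {"series": [[-0.15,-0.05,0.04,0,0,0,0],[-0.15,-0.05,0.04,0,0,0,0],[-0.07,0,0.02,0,0,0,0],[-0.06,0,0.015,0,0,0,0],[-0.06,0,0.015,0,0,0,0],[-0.06,0,0.015,0,0,0,0],[-0.06,0,0.015,0,0,0,0],[-0.06,0,0.015,0,0,0,0],[-0.06,0,0.015,0,0,0,0],[0,0,0,0,0,0,0]]}}

```text
t: 23.4
tool_pos: [0.6338, 0.0421, 0.2266]
tool_rot: [0.06, -2.887, -1.193]
contact_force: [0.7, 0.2, 0.7]
opening: 0.0002
```

```bash
python3 th.py yellow 2.4 3.2; python3 sweep.py 193 163 25 0 12 .060
```

```text
23.4 [0.6338 0.0421 0.2266] [0.68 0.15 0.67]
top [313.4 201.9] 27 theta 2.67 err 0.9
offset of model start, mic mm [ 2.  -1.2 -0.5]
first [ 0.01 -0.02 -0.02]
[-0.11, -0.01, 0.03, 0.0, 0.0, -0.36]
[-0.11, -0.0, 0.03, 0.0, -0.0, -0.36]
[-0.11, 0.0, 0.03, 0.0, -0.0, -0.36]
[-0.11, 0.01, 0.03, -0.0, -0.0, -0.36]
[-0.11, 0.01, 0.03, 0.0, 0.0, -0.36]
[-0.11, 0.02, 0.03, 0.0, -0.0, -0.36]
[-0.1, 0.02, 0.03, -0.0, -0.0, -0.36]
[-0.1, 0.03, 0.03, -0.0, 0.0, -0.36]
[-0.1, 0.03, 0.03, -0.0, -0.0, -0.36]
[-0.1, 0.04, 0.03, 0.0, 0.0, -0.36]
[-0.1, 0.04, 0.03, 0.0, -0.0, -0.36]
[-0.1, 0.05, 0.03, -0.0, 0.0, -0.36]
end [0.6027 0.0483 0.2345]
```

Request:
{"method": "carry_out", "body": {"series": [[-0.11,0.01,0.03,0,0,-0.36,0],[-0.11,0.02,0.03,0,0,-0.36,0],[-0.11,0.02,0.03,0,0,-0.36,0],[-0.11,0.03,0.02,0,0,-0.36,0],[-0.11,0.03,0.02,0,0,-0.36,0],[-0.11,0.03,0.02,0,0,-0.36,0],[-0.1,0.02,0.03,0,0,-0.36,0],[-0.1,0.03,0.03,0,0,-0.36,0],[-0.1,0.03,0.03,0,0,-0.36,0],[-0.1,0.04,0.03,0,0,-0.36,0],[-0.1,0.04,0.03,0,0,-0.36,0],[-0.1,0.05,0.03,0,0,-0.36,0]]}}

```text
t: 24.7
tool_pos: [0.6027, 0.0508, 0.2347]
tool_rot: [0.543, 2.72, 1.124]
contact_force: [0.4, -0.7, -1.0]
opening: -0.0003
```

```bash
python3 th.py green 2.8 3.6; python3 look.py 10
```

```text
24.7 [0.6027 0.0508 0.2347] [ 0.43 -0.7  -1.05]
side [387.6 201.7] 27 theta 3.2 err 0.3
side [373.5 203. ] 11 theta 3.6 err 3.7
top [311.6 186.8] 20 theta 3.2 err 0.3
24.8 [-0.38 -0.08  1.88  0.8   1.4  -1.72] [0.6021 0.0512 0.2348] [0.27 0.12 0.29] mic [-63.2  26.  234.8]
```

View pics/l_10.png

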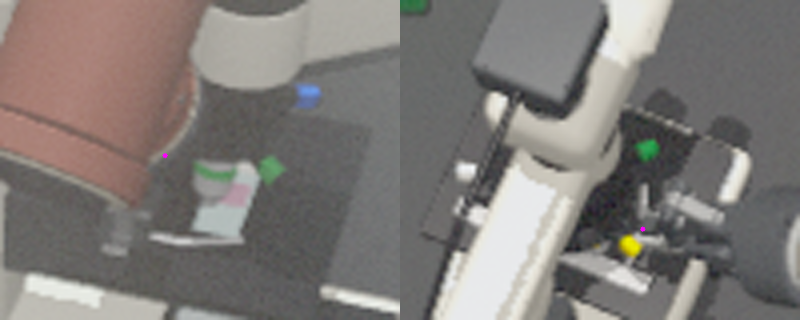

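Same state as in the first sweep, one power further; repeat the second half in the same way.

Request:
{"method": "carry_out", "body": {"series": [[-0.1,0.05,0.03,0,0,-0.38,0],[-0.09,0.05,0.03,0,0,-0.38,0],[-0.09,0.06,0.03,0,0,-0.38,0],[-0.09,0.06,0.03,0,0,-0.38,0],[-0.09,0.06,0.03,0,0,-0.38,0],[-0.08,0.07,0.02,0,0,-0.38,0],[-0.08,0.07,0.02,0,0,-0.38,0],[-0.08,0.07,0.02,0,0,-0.38,0],[-0.07,0.08,0.02,0,0,-0.38,0],[-0.07,0.08,0.02,0,0,-0.38,0],[-0.07,0.08,0.02,0,0,-0.38,0],[0,0,0,0,0,0,0]]}}

```text
t: 26.1
tool_pos: [0.5798, 0.0692, 0.2417]
tool_rot: [1.045, 2.439, 1.008]
contact_force: [1.0, -1.2, -0.3]
opening: -0.0003
```

```bash
python3 th.py green 3.2 4.1
```

```text
26.1 [0.5798 0.0692 0.2417] [ 1.02 -1.2  -0.32]
side [368.5 203.1] 15 theta 3.87 err 1.8
side [376.4 201.8] 19 theta 3.63 err 0.9
top [314.  195.7] 22 theta 3.63 err 0.9
```

Request:
{"method": "carry_out", "body": {"series": [[-0.07,0.08,0.03,0,0,-0.38,0],[-0.05,0.08,0.02,0,0,-0.2,0],[-0.04,0.08,0.01,0,0,-0.2,0],[0,0,0,0,0,0,0]]}}

```text
t: 26.6
tool_pos: [0.5756, 0.0758, 0.2429]
tool_rot: [1.13, 2.382, 0.985]
contact_force: [0.7, 0.3, -0.1]
opening: -0.0001
```

```bash
python3 th.py green 3.2 4.1
```

```text
26.6 [0.5756 0.0758 0.2429] [ 0.67  0.26 -0.14]
side [370.1 201.8] 30 theta 3.84 err 0.2
top [314.1 198.6] 21 theta 3.76 err 0.8
```

Request:
{"method": "carry_out", "body": {"series": [[-0.03,0.08,0.01,0,0,-0.1,0],[0,0,0,0,0,0,0]]}}

```text
t: 26.9
tool_pos: [0.5752, 0.0774, 0.2431]
tool_rot: [1.142, 2.373, 0.981]
contact_force: [-0.6, -0.0, 0.2]
opening: -0.0002
```

```bash
python3 th.py green 3.2 4.1
```

```text
26.9 [0.5752 0.0774 0.2431] [-0.65 -0.04  0.19]
side [369.6 201.5] 28 theta 3.85 err 0.1
top [314.1 198.8] 23 theta 3.77 err 0.8
```

Request:
{"method": "carry_out", "body": {"series": [[-0.03,0.08,0.01,0,0,-0.1,0],[0,0,0,0,0,0,0]]}}

```text
t: 27.2
tool_pos: [0.5747, 0.079, 0.2435]
tool_rot: [1.152, 2.364, 0.976]
contact_force: [1.6, -0.5, -0.3]
opening: -0.0004
```

```bash
python3 th.py green 3.2 4.1; python3 look.py 11
```

```text
27.2 [0.5747 0.079  0.2435] [ 1.64 -0.47 -0.25]
side [369.6 201.3] 29 theta 3.85 err 0.2
top [314.  198.9] 25 theta 3.78 err 0.9
27.3 [-0.28 -0.42  2.14  0.73  1.03 -1.2 ] [0.5747 0.0789 0.2435] [ 1.14 -0.71  0.08] mic [-48.2  62.  243.5]
```

View pics/l_11.png

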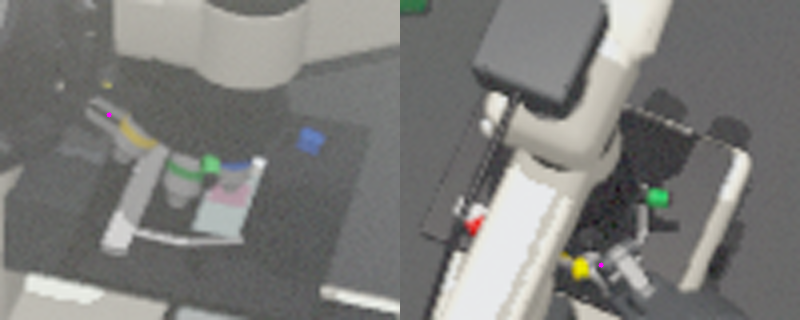

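Request:
{"method": "carry_out", "body": {"series": [[-0.32,-0.8,0.03,0,0,0,0],[-0.32,-0.83,0.03,0,0,0,0],[-0.32,-0.83,0.03,0,0,0,0],[-0.3,-0.85,0.1,0,0,0,0],[-0.1,-0.85,0.2,0,0,0,0],[0,-0.85,0.2,0,0,0,0],[0,-0.85,0.2,0,0,0,0],[0,-0.85,0.2,0,0,0,0],[0,0,0,0,0,0,0],[0,0,0,0,0,0,0]]}}

```text
t: 28.4
tool_pos: [0.5406, -0.0888, 0.268]
tool_rot: [1.153, 2.364, 0.978]
contact_force: [-0.1, 0.3, 0.9]
opening: -0.0002
```

```bash
python3 th.py green 3.2 4.1; python3 look.py 12; python3 - <<'E'
from h import *
save(ctrl.get_image("side"),"end_s.png"); save(ctrl.get_image("top"),"end_t.png")
E
```

```text
28.4 [ 0.5406 -0.0888  0.268 ] [-0.13  0.31  0.87]
side [369.8 201.4] 27 theta 3.85 err 0.1
top [313.9 199. ] 24 theta 3.78 err 1.0
28.5 [-0.67 -0.39  2.08  0.79  1.32 -1.48] [ 0.5405 -0.0879  0.2677] [0.24 0.07 0.03] mic [-215.4   29.3  267.7]
```

View pics/l_12.png

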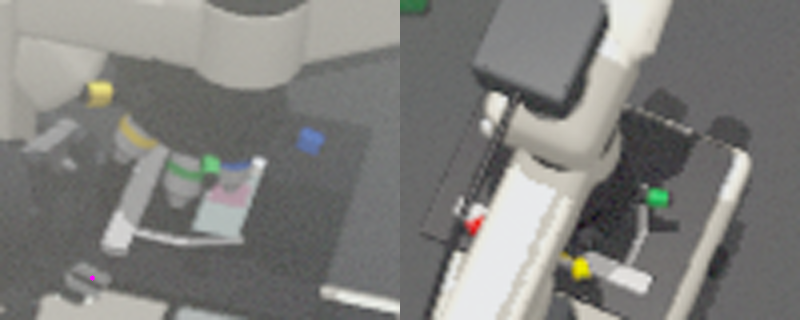

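View pics/end_s.png

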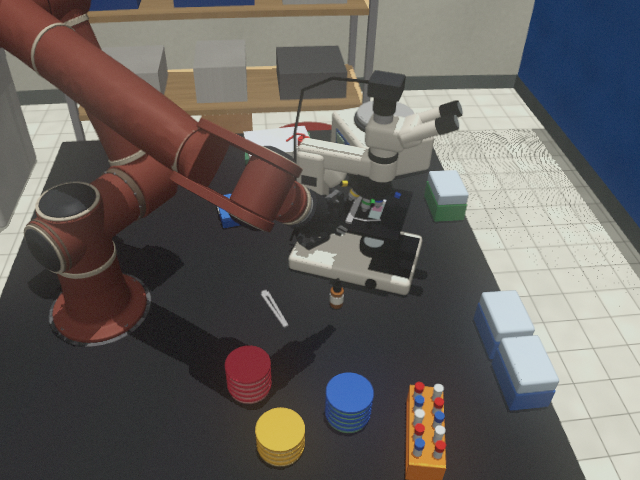

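View pics/end_t.png

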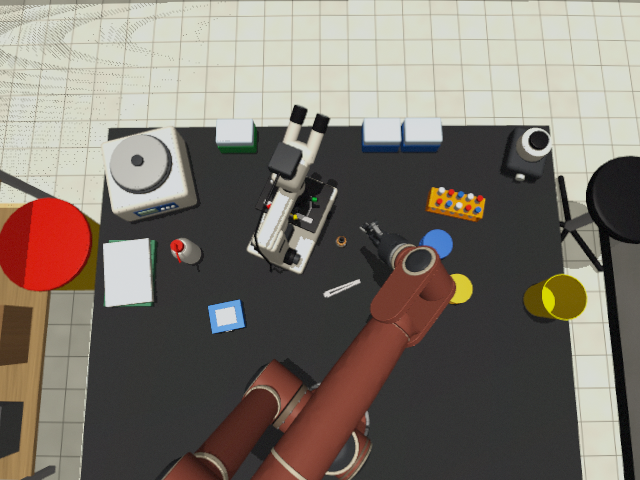

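```bash
python3 -c "
from h import *
print(ctrl.finish_job()); print(ctrl.get_obs()['t'])"
```

```text
the job is handed in; nothing more can be done
None
the job is handed in; nothing more can be done
```

The blue-ringed 40x objective now stands over the slide. The nosepiece started at yellow (10x). I pushed the red lug with the closed fingertips until green was in place, then the yellow lug until blue was. The direction was always up through the powers, so the white oil lens never passed over the slide.

**Click stop:** At both stops the ring stopped following the finger before the finger did. After I backed away, the lug sat where it had been, at top-view pixel (313.8, 199.0) for green and (313.9, 199.0) for blue. I read this as the ring having snapped into its click stop. I could not see the click directly, because the force readings carry about 1 N of noise.

**Disagreement between views:** The nosepiece angle at the end came out as 3.78 rad from the top view and 3.85 rad from the side view; the stop is at 3.770. I put the side-view excess down to a 2–5 mm error in the microscope pose I fitted, since that view was similarly high at the green stop.

**Rest of the bench:** I noticed no force above about 2.5 N in the readings while pushing. In the final pictures nothing else appears to have moved. The gripper finished about 0.2 m to the free side of the microscope, with no contact force beyond the sensor noise. The job was handed in at about 28.6 s.

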